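# Set up a sine bar on gauge blocks to check a taper

### The arm

A 6-joint arm with a two-finger parallel gripper is mounted at the origin on a cart in front of the work surface, level with it; the furniture and walls round the work are solid. World frame = base frame: x ahead of the robot, y to its left, z up, the work surface at z = 0. Lengths are in m, angles in degrees, forces in N, time in s.
With the tool pointing down it reaches from about 0.35 to 0.875 m from the base axis. Payload 15.5 kg.
Tool frame: the origin (TCP) lies midway between the tips of the shut fingers; the grasp point (between the pads) lies 19 mm behind it (ctrl.grip_point_offset is the distance from the TCP to the grasp point, in m); z points along the fingers, y is the line along which they close (so a half turn about z gives the same grasp; the last joint's range is limited). The gripper opens to 85 mm and grips with 20 to 120 N. Pads are 22 mm wide; open, the fingers measure 114 mm over their backs; the gripper's body (76 mm by 85 mm) begins 54 mm behind the grasp point. The pads swing forward as they close: fully open they stand 13 mm farther back than shut.
Start: joints at [-72.909, 28.281, 77.091, -0, 74.628, -5.472], TCP at [0.24, -0.577, 0.205] pointing down, gripper open.
Joint ranges: [-166.48, 166.48], [-47.26, 123.95], [12.59, 153.08], [-70.14, 250.14], [6.76, 159.57], [-176.63, 176.63]. Speed limits (degrees/s): [108.29, 108.29, 147.25, 172.46, 172.46, 172.46].

### API

Orientations are given as a 3x3 rotation matrix whose columns are the frame's x, y, z axes.
In Python, from rig import ctrl gives the robot as it stands.
- The arm moves only by the shell command python3 -m creep 'ROWS' [FORCE]. ROWS is JSON, a list of rows, each a list of 7 numbers: the opening, from 0 (shut) to 1 (fully open), then the shift along the world's x, y, z each as a share of 60 mm, from -1 to 1, then the turn, a rotation vector about the world's x, y, z each as a share of 0.08 rad, from -1 to 1. A call has exactly 5 rows; each row shifts and turns the commanded pose from where the row before left it; what a row does not reach is not made up. A row lasts 1/8 s, in which the tool goes at most 62.5 mm and 10.7 degrees, less where a joint would pass 70% of its speed; a pose out of reach is approached as far as the arm can. A call with a number of a shift or a turn outside -1 to 1 is refused whole. A call with a gripper value outside its range is refused whole. The fingers move at their own pace and stop on an object; FORCE is the grip in N (left out, the last holds). Time passes only in rows, so rows that do not move let the fingers close, or fill a call up. It gives the time, the measured TCP pose, the force, the opening and the grip force at its end, in the units of the state.
- ctrl.get_state(): the state, without advancing time (a new reading comes with each control period).
- ctrl.snapshot(name): name is "scene" or "side" or "wrist"; returns a dict with "color" (420x560x3 uint8, red, green, blue), "range_z" (420x560 float32, m along the optical axis (not along the pixel's ray), 0 where there is no reading), "vertical_fov" (degrees; the focal length in pixels is half the picture's height over the tangent of half this angle, whatever the lens; pixels are square), "cx", "cy" (the principal point, pixels), "position" and "rotation" of the camera in the world; the wrist camera has in their place "mount" (4x4, takes a point from camera to tool coordinates, whose origin is the TCP and whose axes are the flange's). Camera axes: x right, y up, looking along -z (the intrinsics and any distortion apply to the point x, -y, -z); pixel columns grow to the right and rows downward; lengths in m; the calibration is good to about 2 mm. The wrist camera is an equidistant fisheye: a pixel r from the principal point sees the ray r / f radians off the axis. A picture is of the moment at which its call begins: read the wrist's pose just before it.
- ctrl.job_done(): hands the job in; it is judged then, once.
The state is a dict: "clock": time; "qpos": joint angles; "joint_vel": joint speeds; "effort": joint torques, N m; "tool_pos": TCP position; "orientation": TCP orientation; "wrist_force": force on the tool from outside, world axes, zero at the start; "ft_torque": the same for the moment, N m; "width": finger opening in m; "gripper_force": force on a finger pad.
Only numpy, scipy, OpenCV 4.12 (cv2) and the standard library are available. Lean on these libraries where they do the work, as an engineer would, in place of code of your own. Each camera call takes 0.05 s, during which the arm holds its last target. There are 200 camera calls.

### The job

Set the sine bar up at 15 degrees on the granite plate to check the tapered block. Of the three square gauge blocks lay the middle one (16 mm) flat on the plate and the thinnest (10 mm) squarely on top of it, and leave the thickest where it lies; then rest the sine bar with the roller away from its end stop across the middle of that stack and its other roller on the plate. Last, set the tapered block on top of the bar, in line with it, with its tall end close up to the end stop, so that its sloping top comes out level.

Things in the scene. Friction and masses are not known exactly. Their poses are not given: they have to be found in the camera images.
- granite_plate: Dark granite surface plate, fixed, 140 (its x) x 200 (its y) x 40 mm high, flat top. Origin: centre of the underside, on the bench; top at z = 40 mm. There is room for the bar along its y, with the stack near one end of it.
- middle_block: Square steel gauge block, the middle one of three alike: 30 x 30 mm and 16 mm thick, lying flat, small hole through its centre. Origin: centre of the underside, z up. 0.11 kg. Loose.
- thin_block: Square steel gauge block, the thinnest of three alike: 30 x 30 mm and 10 mm thick, lying flat, small hole through its centre. Origin: centre of the underside, z up. 0.07 kg. Loose. The two together, 26 mm, set the bar to 15.1 degrees.
- thick_block: Square steel gauge block, the thickest of three alike: 30 x 30 mm and 25 mm thick, small hole through its centre. Origin: centre of the underside. Not needed; it stays where it lies.
- sine_bar: Loose steel sine bar, 0.48 kg, 134 (x) x 32 (y) mm, flat top at z = 30 mm. Rollers 20 mm dia. across y, axes at x = +-50, z = 10 mm. Body between them: flat sides, x = +-40, z = 6 to 30 mm; grip here across y at mid length. End stop at the -x end: inner face x = -62, top z = 44 mm; the +x roller is away from it. Origin: mid length, level with the roller bottoms, z up.
- tapered_block: Loose steel wedge-like workpiece, 0.27 kg: 50 mm long (x), 30 mm wide (y, upright sides), 32 mm high at its tall -x end, top sloping at 15.1 deg to 18.5 mm at the low +x end; two holes in the top. Origin: centre of the underside, z up. Seated touching the stop, its origin is at x = -37, y = 0, z = 30 mm in the bar's frame, x the same way as the bar's x.
There are look-alikes about, which are no part of the job. What is shaped like the thin_block but turquoise is not meant.

How it is judged:
By the outcome, as a careful person would: the job done as asked, in the order asked, and still so for the second after the job is handed in, with the robot touching nothing.
It also fails if it takes over 96 s, if anything falls off the work surface, if the arm or the gripper's body presses on something with over 40 N, if the wrist force passes 120 N, or if a joint passes its speed limit or range.

## Working session

There is one attempt and no reset: what is moved stays moved. The work goes in short steps, Python scripts to look and compute and a shell command to move; the robot and the scene stay as the last step left them, time stands still between calls to the robot, and variables do not carry over. Pictures are saved under pics/ and viewed, at most 14 in all, crops included, and the job is handed in when it is done.

```bash
ls; mkdir -p pics
python3 - <<'E'
from rig import ctrl
import cv2,numpy as np
s=ctrl.get_state();print(s)
for n in ("scene","side","wrist"):
    d=ctrl.snapshot(n); np.savez(f"{n}0.npz",**d)
    cv2.imwrite(f"pics/{n}0.png",d["color"][:,:,::-1])
    print(n,{k:v for k,v in d.items() if k not in("color","range_z")})
E
```

```text
pics
{'clock': 0.0, 'qpos': array([-7.29080470e+01,  2.83141331e+01,  7.71308703e+01,  9.05204245e-04,
        7.46291532e+01, -5.47224482e+00]), 'joint_vel': array([ 0.00189837, -0.05416532, -0.07465062,  0.05513939,  0.08790562,
       -0.02423057]), 'effort': array([-1.47259930e-04, -8.82173324e+01, -3.83869386e+01, -2.66840561e-04,
        9.97762196e-03,  7.61151159e-05]), 'tool_pos': array([ 0.23969939, -0.57673997,  0.20428633]), 'orientation': array([[ 9.23451806e-01,  3.83714253e-01, -3.65834494e-04],
       [ 3.83714403e-01, -9.23450982e-01,  1.24158994e-03],
       [ 1.38585533e-04, -1.28692443e-03, -9.99999162e-01]]), 'wrist_force': array([0.33447364, 0.03194793, 0.42759428]), 'ft_torque': array([-0.02929876,  0.05359873, -0.00213253]), 'gripper_force': 0.0, 'width': 0.0851176455376801}
scene {'vertical_fov': 56.218315947869144, 'cx': 281.9082904753984, 'cy': 215.26491253230157, 'position': array([-0.08866722, -0.46369345,  0.5667547 ]), 'rotation': array([[ 0.42124852,  0.54789001, -0.72274907],
       [-0.90692957,  0.25915922, -0.33213739],
       [ 0.00533233,  0.79539489,  0.6060681 ]])}
side {'vertical_fov': 50.151332500192694, 'cx': 275.13086241787795, 'cy': 206.11485085395523, 'position': array([ 0.3803708 , -0.88259849,  0.66308379]), 'rotation': array([[ 0.97441771,  0.15527939, -0.16247598],
       [-0.22430416,  0.62668296, -0.74629492],
       [-0.01406329,  0.76364702,  0.64548079]])}
wrist {'vertical_fov': 65.70646984690485, 'cx': 276.75046497763543, 'cy': 213.36709888884218, 'mount': array([[-7.33889626e-04,  9.48528424e-01,  3.16691160e-01,
         8.18356177e-02],
       [ 9.99999730e-01,  7.04590358e-04,  2.07032763e-04,
         1.34589056e-03],
       [-2.67610770e-05,  3.16691226e-01, -9.48528685e-01,
        -1.67551587e-01],
       [ 0.00000000e+00,  0.00000000e+00,  0.00000000e+00,
         1.00000000e+00]])}
```

View pics/scene0.png

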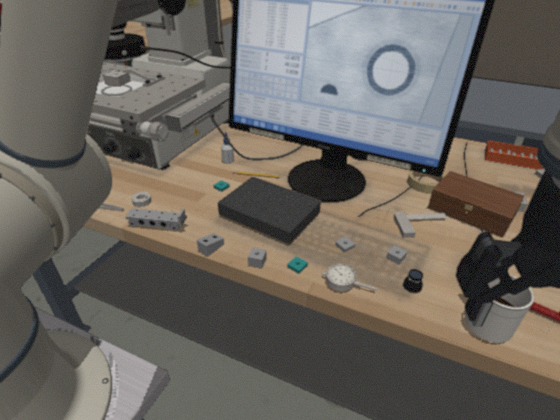

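View pics/side0.png

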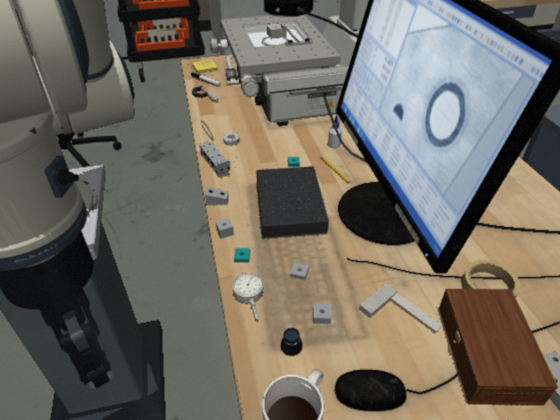

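Scene view: the candidates are the sine bar (155,218), the wedge (210,243), grey blocks at (257,257), (345,244) and (397,254), turquoise look-alikes at (297,265) and (221,185), and the plate (270,208). Next: measure the objects and check them in close crops.

```bash
cat > h.py <<'E'
import numpy as np,cv2
def pts(d):
    H,W=d["range_z"].shape; f=H/2/np.tan(np.radians(float(d["vertical_fov"]))/2)
    v,u=np.mgrid[:H,:W]; z=d["range_z"]
    c=np.stack([(u-d["cx"])/f*z,-(v-d["cy"])/f*z,-z],-1)
    P=c@np.array(d["rotation"]).T+d["position"]; P[z<=0]=np.nan
    return P
def proj(d,p):
    c=(np.atleast_2d(p)-d["position"])@np.array(d["rotation"])
    f=420/2/np.tan(np.radians(float(d["vertical_fov"]))/2)
    return np.stack([d["cx"]+f*c[:,0]/-c[:,2],d["cy"]-f*c[:,1]/-c[:,2]],-1)
def ray(d,uv,z):
    f=420/2/np.tan(np.radians(float(d["vertical_fov"]))/2)
    uv=np.atleast_2d(uv).astype(float)
    c=np.stack([(uv[:,0]-d["cx"])/f,-(uv[:,1]-d["cy"])/f,-np.ones(len(uv))],-1)@np.array(d["rotation"]).T
    return d["position"]+c*((z-d["position"][2])/c[:,2])[:,None]
E
python3 - <<'E'
from h import *
for n in("scene","side"):
    d=dict(np.load(n+"0.npz")); P=pts(d); z=P[...,2]
    m=((z>.006)&(z<.06)&(P[...,0]>.2)&(P[...,0]<.9)&(abs(P[...,1])<.8)).astype(np.uint8)
    k,l,st,ce=cv2.connectedComponentsWithStats(m)
    print(n)
    for i in range(1,k):
        if st[i,4]<40: continue
        q=P[l==i]; hi=np.nanpercentile(q[:,2],95)
        t=q[q[:,2]>hi-.004]
        r=cv2.minAreaRect((t[:,:2]*1000).astype(np.float32))
        print(ce[i].round(),st[i,4],"ztop %.4f med %.4f"%(hi,np.median(t[:,2])),"c",np.round(r[0],1),"s",np.round(r[1],1),"a %.1f"%r[2],t[:,:2].mean(0).round(4), d["color"][l==i].mean(0).round())
d=np.load("scene0.npz")["color"][190:300,110:430]; s=np.load("side0.npz")["color"][125:345,180:345]
cv2.imwrite("pics/c1.png",cv2.resize(d,(800,275),interpolation=cv2.INTER_CUBIC)[:,:,::-1])
cv2.imwrite("pics/c2.png",cv2.resize(s,None,fx=2.7,fy=2.7,interpolation=cv2.INTER_CUBIC)[:,:,::-1])
E
```

```text
scene
[161. 149.] 1323 ztop 0.0585 med 0.0575 c [684.5 268.6] s [159.8 339.2] a 51.2 [0.6627 0.2725] [80. 77. 72.]
[230. 153.] 272 ztop 0.0544 med 0.0541 c [751.2  93.5] s [ 7.8 27.9] a 15.9 [0.7516 0.0944] [111. 109. 104.]
[292. 197.] 6771 ztop 0.0407 med 0.0393 c [ 677.8 -137.8] s [201.2 348.4] a 82.3 [ 0.5852 -0.1332] [47. 46. 45.]
[466. 203.] 4382 ztop 0.0561 med 0.0550 c [ 798.4 -558.9] s [176.3 119.4] a 76.0 [ 0.7925 -0.5623] [94. 72. 56.]
[221. 185.] 85 ztop 0.0105 med 0.0086 c [628.7  42.5] s [31.2 32.4] a 82.0 [0.6284 0.0416] [ 51. 114. 109.]
[140. 198.] 201 ztop 0.0164 med 0.0150 c [487.9 186.3] s [46.3 44.3] a 24.7 [0.4878 0.1856] [133. 129. 122.]
[156. 218.] 951 ztop 0.0337 med 0.0306 c [430.2  88.9] s [ 33.6 127.8] a 18.2 [0.4338 0.0758] [106. 105. 104.]
[209. 243.] 377 ztop 0.0303 med 0.0288 c [405.1 -60.6] s [32.2 23.8] a 74.9 [ 0.4021 -0.061 ] [102. 101.  99.]
[345. 243.] 150 ztop 0.0108 med 0.0092 c [ 545.2 -321.1] s [31.1 30.8] a 59.9 [ 0.5447 -0.3208] [125. 124. 123.]
[396. 253.] 207 ztop 0.0171 med 0.0155 c [ 557.3 -428.6] s [30.2 33.6] a 73.6 [ 0.5558 -0.4285] [1
[... 2871 characters left out ...]
0.4429 -0.3472] [176. 175. 165.]
[395. 305.] 995 ztop 0.0146 med 0.0131 c [ 668.  -424.8] s [76.2 27. ] a 28.7 [ 0.6668 -0.426 ] [165. 163. 155.]
[322. 313.] 294 ztop 0.0170 med 0.0152 c [ 559.  -430.6] s [32.3 28.3] a 72.1 [ 0.5591 -0.4307] [132. 134. 134.]
[291. 341.] 438 ztop 0.0336 med 0.0314 c [ 492.2 -476. ] s [26.4 24.4] a 76.2 [ 0.4923 -0.476 ] [31. 32. 35.]
[371. 390.] 2365 ztop 0.0326 med 0.0306 c [ 589.9 -580.9] s [37.3 78.2] a 79.5 [ 0.5879 -0.5821] [20. 19. 18.]
[319. 382.] 57 ztop 0.0576 med 0.0568 c [ 512.2 -569.7] s [1.3 4.2] a 70.8 [ 0.5122 -0.5697] [143. 138. 126.]
[292. 406.] 1394 ztop 0.0564 med 0.0560 c [ 463.9 -591.6] s [32.6 72.3] a 73.1 [ 0.4655 -0.585 ] [63. 55. 48.]
```

View pics/c1.png

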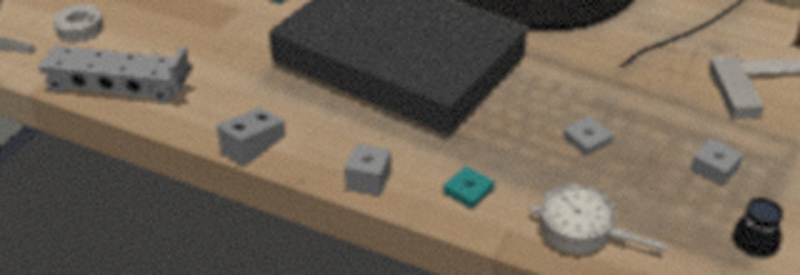

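View pics/c2.png

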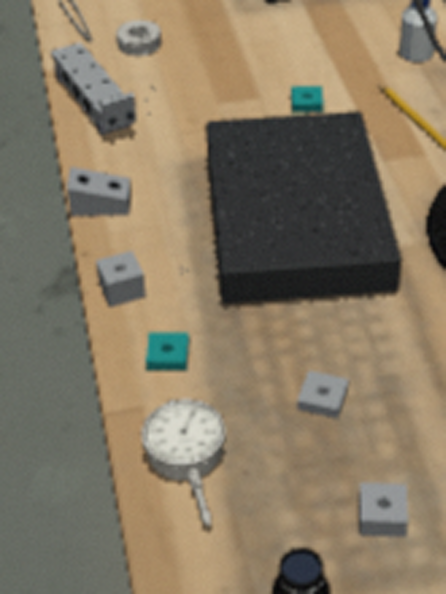

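Crops: grey blocks at crop 1 (588,133) = thin (top 10 mm), (716,160) = middle (16 mm), (368,168) = thick (25 mm, stays). The turquoise ones are decoys. The bar's stop is at its right end in c1. Next I work out the wedge direction, the plate and the monitor clearance.

Run:
```python
from h import *
for n,w in(("scene",(180,225,240,260)),("side",(200,185,232,208))):
    d=dict(np.load(n+"0.npz")); P=pts(d); z=P[...,2]
    # wedge
    m=(np.hypot(P[...,0]-.408,P[...,1]+.06)<.045)&(z>.013)&(z<.036)
    q=P[m]; 
    for h in (.004,):
        # top surface by RANSAC plane
        rng=np.random.default_rng(0);best=(0,)
        for _ in range(500):
            s=q[rng.choice(len(q),3,0)];nn=np.cross(s[1]-s[0],s[2]-s[0]);nn/=np.linalg.norm(nn)+1e-12
            if nn[2]<0:nn=-nn
            if nn[2]<.85:continue
            i=abs((q-s[0])@nn)<.0015
            if i.sum()>best[0]:best=(i.sum(),nn,i)
        t=q[best[2]];r=cv2.minAreaRect((t[:,:2]*1000).astype(np.float32))
        nn=best[1];print(n,"wedge",best[0],nn.round(3),"downhill dir %.1f tilt %.1f"%(np.degrees(np.arctan2(nn[1],nn[0])),np.degrees(np.arccos(nn[2]))),r, t[:,2].min(),t[:,2].max())
    # plate
    m=(abs(z-.0392)<.004)&(P[...,0]>.45)&(P[...,0]<.7)&(P[...,1]<.02)&(P[...,1]>-.29)&(d["color"].max(-1)<80)
    m=cv2.morphologyEx(m.astype(np.uint8),cv2.MORPH_OPEN,np.ones((5,5)))>0
    print("plate",cv2.minAreaRect((P[m][:,:2]*1000).astype(np.float32)))
    # bar top
    m=(abs(z-.0295)<.003)&(np.hypot(P[...,0]-.43,P[...,1]-.09)<.085)
    print("bar",cv2.minAreaRect((P[m][:,:2]*1000).astype(np.float32)),np.nanmedian(z[m]))
    m=(abs(z-.042)<.005)&(np.hypot(P[...,0]-.43,P[...,1]-.09)<.085)
    print("stop",P[m].mean(0))
    m=(z>.08)&(z<.5)&(P[...,0]>.6)&(P[...,0]<.95)&(P[...,1]>-.35)&(P[...,1]<.1)
    q=P[m]; 
    for a in np.arange(.1,.5,.1):
        k=abs(q[:,2]-a)<.05; 
        if k.any(): i=q[k][:,0].argmin();print("monitor",q[k][i].round(3))
    m=(abs(z)<.006)&(P[...,0]>.4)&(P[...,0]<.6)&(abs(P[...,1])<.45); print("bench z",np.median(z[m]))
```

```text
scene wedge 178 [ 0.241 -0.095  0.966] downhill dir -21.4 tilt 15.0 ((417.8387145996094, -63.42052459716797), (31.899871826171875, 50.77494812011719), 77.3167724609375) 0.016882554312549702 0.032072299272858706
plate ((575.3306884765625, -126.19444274902344), (197.21176147460938, 141.27418518066406), 82.78199005126953)
bar ((431.43695068359375, 89.05158996582031), (34.38150405883789, 135.76316833496094), 16.016891479492188) 0.029074753663695163
stop [0.44698674 0.03018133 0.0415781 ]
monitor [ 0.731 -0.349  0.116]
monitor [0.667 0.1   0.174]
monitor [ 0.765 -0.34   0.254]
monitor [ 0.787 -0.349  0.35 ]
bench z -0.0006347465773484107
side wedge 155 [ 0.255 -0.02   0.967] downhill dir -4.6 tilt 14.8 ((421.3524475097656, -65.9245376586914), (32.58726119995117, 50.496665954589844), 79.7759017944336) 0.016788460587884857 0.03144696832382887
plate ((578.0951538085938, -127.1279296875), (201.7910919189453, 137.94692993164062), 82.0992202758789)
bar ((435.0023193359375, 85.78877258300781), (32.80002212524414, 135.744140625), 16.12650489807129) 0.028869398623833586
stop [0.4513614  0.0274708  0.04103944]
monitor [ 0.734 -0.34   0.115]
monitor [0.602 0.1   0.173]
monitor [ 0.769 -0.343  0.252]
monitor [ 0.79  -0.326  0.351]
bench z -0.0008873876059717345
```

```bash
python3 -m creep '[[0.7,0.8,0.2,0,0,0,1],[0.7,1,0.4,0,0,0,1],[0.7,1,0.5,0,0,0,1],[0.7,1,0.5,-0.3,0,0,1],[0.7,1,0.5,-0.5,0,0,1]]' 40
```

```text
clock: 0.78
tool_pos: [0.5089, -0.4606, 0.1633]
orientation: [[0.699, 0.715, 0.001], [0.715, -0.699, -0.001], [-0.0, 0.002, -1.0]]
wrist_force: [0.6, -0.5, 0.7]
width: 0.06
gripper_force: 0.0
```

```bash
cat >> h.py <<'E'
def wrist(name=None):
    from rig import ctrl
    s=ctrl.get_state(); d=ctrl.snapshot("wrist")
    z=d["range_z"];f=210/np.tan(np.radians(float(d["vertical_fov"]))/2)
    v,u=np.mgrid[:420,:560]; x=u-d["cx"];y=v-d["cy"];r=np.hypot(x,y)+1e-9;t=np.tan(np.minimum(r/f,1.4))/r
    c=np.stack([x*t*z,-y*t*z,-z],-1); M=d["mount"]; T=c@M[:3,:3].T+M[:3,3]
    P=T@s["orientation"].T+s["tool_pos"]; P[z<=0]=np.nan
    if name: cv2.imwrite(f"pics/{name}.png",d["color"][:,:,::-1])
    return s,d,P
def top(P,zt,c,rad,tol=.003,col=None):
    m=(abs(P[...,2]-zt)<tol)&(np.hypot(P[...,0]-c[0],P[...,1]-c[1])<rad)
    if col is not None: m&=col
    m=cv2.morphologyEx(m.astype(np.uint8),cv2.MORPH_CLOSE,np.ones((3,3)))
    k,l,st,_=cv2.connectedComponentsWithStats(m); 
    if k<2: return None
    i=1+st[1:,4].argmax(); q=P[l==i]; q=q[np.isfinite(q[:,0])]
    return cv2.minAreaRect((q[:,:2]*1000).astype(np.float32)),len(q),np.median(q[:,2])
def pose(s):
    o=s["orientation"]; return s["tool_pos"].round(4), "yaw(toolY) %.2f"%np.degrees(np.arctan2(o[1,1],o[0,1])), "F",s["wrist_force"].round(1),"w %.4f"%s["width"],"t %.2f"%s["clock"]
E
python3 - <<'E'
from h import *
s,d,P=wrist("w1"); print(pose(s))
print("mid",top(P,.0155,(.558,-.4295),.035)); print("thin",top(P,.0095,(.547,-.322),.035)); 
b=P[...,2][(abs(P[...,2])<.006)];print("bench",np.median(b))
for n in("scene","side"):
    d=dict(np.load(n+"0.npz")); P=pts(d).reshape(-1,3)
    for y in np.arange(-.3,.15,.1):
        for z in (.12,.2,.3):
            q=P[(abs(P[:,1]-y)<.05)&(abs(P[:,2]-z)<.05)&(P[:,0]>.5)&(P[:,0]<.95)]
            if len(q): print(n,round(y,2),z,len(q),np.percentile(q[:,0],[0,2]).round(3))
E
```

```text
(array([ 0.5089, -0.4606,  0.1633]), 'yaw(toolY) -44.35', 'F', array([ 0.6, -0.5,  0.7]), 'w 0.0600', 't 0.78')
mid (((559.59765625, -430.0424499511719), (30.62139892578125, 30.659818649291992), 74.35810089111328), 927, np.float64(0.014531659030897676))
thin (((548.6912841796875, -322.09979248046875), (30.262004852294922, 30.699007034301758), 59.872886657714844), 850, np.float64(0.008480249017762176))
bench -0.0014107302890557505
scene -0.3 0.12 1142 [0.731 0.733]
scene -0.3 0.2 2018 [0.744 0.748]
scene -0.3 0.3 2368 [0.765 0.769]
scene -0.2 0.12 1029 [0.734 0.737]
scene -0.2 0.2 1791 [0.748 0.751]
scene -0.2 0.3 2079 [0.77  0.773]
scene -0.1 0.12 920 [0.737 0.74 ]
scene -0.1 0.2 1607 [0.751 0.755]
scene -0.1 0.3 1855 [0.773 0.776]
scene 0.0 0.12 832 [0.741 0.743]
scene 0.0 0.2 1442 [0.753 0.758]
scene 0.0 0.3 1651 [0.776 0.78 ]
scene 0.1 0.12 587 [0.521 0.525]
scene 0.1 0.2 2306 [0.518 0.522]
scene 0.1 0.3 579 [0.775 0.777]
side -0.3 0.12 1057 [0.734 0.736]
side -0.3 0.2 1829 [0.748 0.75 ]
side -0.3 0.3 2333 [0.769 0.772]
side -0.2 0.12 806 [0.738 0.739]
side -0.2 0.2 1407 [0.751 0.754]
side -0.2 0.3 1746 [0.773 0.775]
side -0.1 0.12 634 [0.742 0.744]
side -0.1 0.2 1080 [0.756 0.758]
side -0.1 0.3 1330 [0.777 0.779]
side 0.0 0.12 507 [0.745 0.747]
side 0.0 0.2 869 [0.759 0.761]
side 0.0 0.3 1038 [0.779 0.783]
side 0.1 0.12 593 [0.527 0.536]
side 0.1 0.2 2402 [0.522 0.531]
side 0.1 0.3 381 [0.779 0.781]
```

View pics/w1.png

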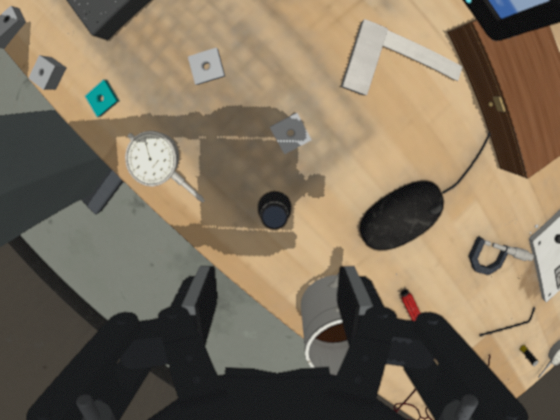

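The wrist view shows the middle block at (292,131), the thin one at (206,66), turquoise at (101,97) and the loupe at (275,210). All three cameras agree to about 2 mm. Going for the middle block.

```bash
python3 -m creep '[[0.7,0.3,0.2,-0.2,0,0,1],[0.7,0.3,0.2,-0.3,0,0,1],[0.7,0.235,0.113,-0.3,0,0,1],[0.7,0,0,-0.3,0,0,1],[0.7,0,0,-0.2,0,0,1]]'
python3 - <<'E'
from h import *
s,d,P=wrist(); print(pose(s))
print("mid",top(P,.0150,(.559,-.4295),.035)); 
for n in("scene","side"):
    d=dict(np.load(n+"0.npz")); P=pts(d).reshape(-1,3)
    for y in np.arange(0,.22,.02):
        o=[]
        for z in (.06,.10,.15,.20,.25,.3):
            q=P[(abs(P[:,1]-y)<.01)&(abs(P[:,2]-z)<.025)&(P[:,0]>.44)&(P[:,0]<.95)]
            o.append(np.percentile(q[:,0],[1]).round(3)[0] if len(q)>3 else 0)
        print(n,round(y,2),o)
E
```

```text
clock: 1.45
tool_pos: [0.5566, -0.4302, 0.0838]
orientation: [[0.365, 0.931, -0.001], [0.931, -0.365, 0.001], [0.001, -0.001, -1.0]]
wrist_force: [-0.2, 0.8, -1.0]
width: 0.0598
gripper_force: 0.0
(array([ 0.5566, -0.4302,  0.0838]), 'yaw(toolY) -21.43', 'F', array([-0.2,  0.8, -1. ]), 'w 0.0598', 't 1.45')
mid (((559.28369140625, -430.01226806640625), (30.716398239135742, 30.003170013427734), 74.24451446533203), 1418, np.float64(0.014509615780123532))
scene 0.0 [0, np.float64(0.742), np.float64(0.746), np.float64(0.763), np.float64(0.774), np.float64(0.784)]
scene 0.02 [np.float64(0.442), np.float64(0.743), np.float64(0.747), np.float64(0.763), np.float64(0.774), np.float64(0.785)]
scene 0.04 [np.float64(0.44), np.float64(0.745), np.float64(0.746), np.float64(0.764), np.float64(0.775), np.float64(0.784)]
scene 0.06 [0, np.float64(0.745), np.float64(0.747), np.float64(0.764), np.float64(0.773), np.float64(0.785)]
scene 0.08 [np.float64(0.745), np.float64(0.746), np.float64(0.749), np.float64(0.76), np.float64(0.771), np.float64(0.782)]
scene 0.1 [np.float64(0.74), np.float64(0.731), 
[... 621 characters left out ...]
0.442), np.float64(0.749), np.float64(0.751), np.float64(0.768), np.float64(0.779), np.float64(0.789)]
side 0.06 [0, np.float64(0.749), np.float64(0.752), np.float64(0.765), np.float64(0.775), np.float64(0.786)]
side 0.08 [np.float64(0.747), np.float64(0.744), np.float64(0.752), np.float64(0.764), np.float64(0.774), np.float64(0.784)]
side 0.1 [np.float64(0.744), np.float64(0.733), np.float64(0.575), np.float64(0.575), 0, 0]
side 0.12 [0, 0, np.float64(0.525), np.float64(0.525), 0, 0]
side 0.14 [0, 0, 0, np.float64(0.522), 0, 0]
side 0.16 [0, 0, 0, np.float64(0.529), 0, 0]
side 0.18 [0, 0, np.float64(0.528), np.float64(0.525), 0, 0]
side 0.2 [0, 0, np.float64(0.526), np.float64(0.527), 0, 0]
```

```bash
python3 -m creep '[[0.7,0.04,0,-0.3,0,0,0.6],[0.7,0,0,-0.4,0,0,0.58],[0.7,0,0,-0.4,0,0,0],[0.7,0,0,-0.2,0,0,0],[0.7,0,0,-0.05,0,0,0]]' 40
python3 -m creep '[[0,0,0,0,0,0,0],[0,0,0,0,0,0,0],[0,0,0,0,0,0,0],[0,0,0,0,0,0,0],[0,0,0,0,0,0,0]]' 40
```

```text
clock: 2.12
tool_pos: [0.5591, -0.4306, 0.0038]
orientation: [[0.28, 0.96, -0.001], [0.96, -0.28, 0.001], [0.0, -0.001, -1.0]]
wrist_force: [0.2, -0.6, 0.6]
width: 0.0597
gripper_force: 0.0
clock: 2.75
tool_pos: [0.5593, -0.4307, 0.0043]
orientation: [[0.279, 0.96, 0.0], [0.96, -0.279, -0.0], [-0.0, 0.0, -1.0]]
wrist_force: [-1.1, 0.1, 0.5]
width: 0.0002
gripper_force: 0.0
```

Run:
```python
from h import *
s,d,P=wrist("w2"); print(pose(s))
from rig import ctrl
for n in("side",):
    d=ctrl.snapshot(n);P=pts(d);print(n,top(P,.0155,(.559,-.43),.08)); c=d["color"][240:400,220:420];cv2.imwrite("pics/s2.png",cv2.resize(c,None,fx=3,fy=3)[:,:,::-1])
```

```text
(array([ 0.5593, -0.4307,  0.0043]), 'yaw(toolY) -16.19', 'F', array([-1.1,  0.1,  0.5]), 'w 0.0002', 't 2.75')
side (((558.81201171875, -431.0925598144531), (31.583908081054688, 28.28867530822754), 71.72274017333984), 177, np.float64(0.015045284146905757))
```

View pics/w2.png

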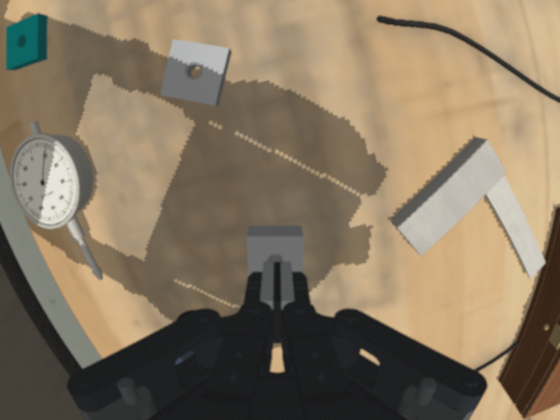

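View pics/s2.png

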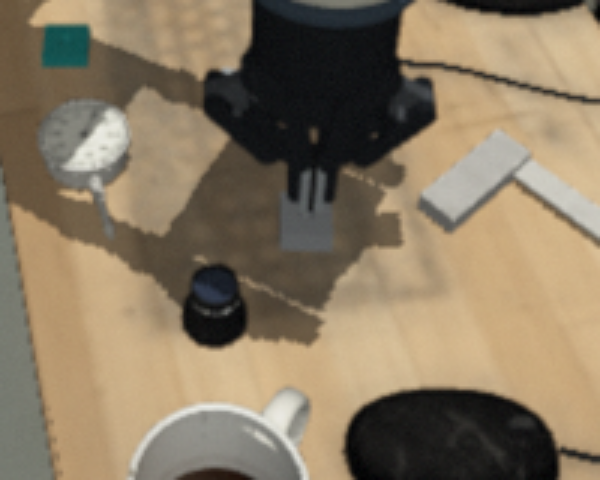

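The fingers at (277,265) shut over the block's top, and the block at (275,243) has not moved. Measuring where the fingertips really are in the tool frame.

Run:
```python
from h import *
from rig import ctrl
s,d,P=wrist(); print(pose(s), ctrl.grip_point_offset)
T=(P-s["tool_pos"])@s["orientation"]
for uv in((277,235),(277,250),(262,250),(265,265),(288,265),(270,275),(285,280),(277,300)):
    print(uv,T[uv[1],uv[0]].round(4),P[uv[1],uv[0]].round(4))
M=d["mount"];f=210/np.tan(np.radians(float(d["vertical_fov"]))/2)
for t in((0,0,0),(0,0,-.019)):
    c=(np.array(t)-M[:3,3])@M[:3,:3]; p=np.array([c[0],-c[1],-c[2]]);r=np.hypot(*p[:2]);th=np.arctan2(r,p[2]);print(t,d["cx"]+f*th*p[0]/r,d["cy"]+f*th*p[1]/r)
d=ctrl.snapshot("side");P=pts(d); print("side tips")
for v in range(296,316,3): print(v,P[v,323].round(4),P[v,318].round(4),P[v,328].round(4))
print(proj(d,s["tool_pos"]))
```

```text
(array([ 0.5593, -0.4307,  0.0042]), 'yaw(toolY) -16.19', 'F', array([-0.8, -0.5, -0.8]), 'w 0.0004', 't 2.85') 0.0187
(277, 235) [ 0.0158  0.0012 -0.0092] [ 0.5649 -0.4159  0.0133]
(277, 250) [ 0.0082  0.0012 -0.0116] [ 0.5627 -0.4232  0.0158]
(262, 250) [ 0.0079 -0.0067 -0.011 ] [ 0.555  -0.4212  0.0152]
(265, 265) [ 0.0103 -0.0044 -0.0329] [ 0.558  -0.4196  0.037 ]
(288, 265) [ 0.0102  0.0063 -0.0327] [ 0.5682 -0.4226  0.0369]
(270, 275) [ 0.0102 -0.0019 -0.0421] [ 0.5603 -0.4204  0.0463]
(285, 280) [ 0.0098  0.0047 -0.0458] [ 0.5665 -0.4226  0.05  ]
(277, 300) [ 0.0098  0.0012 -0.0614] [ 0.5631 -0.4217  0.0656]
(0, 0, 0) 274.82697170777874 254.43767565795457
(0, 0, -0.019) 274.63076340982394 270.2964160632008
side tips
296 [ 0.5539 -0.4424  0.0731] [ 0.546  -0.4403  0.0728] [ 0.5619 -0.4442  0.073 ]
299 [ 0.555  -0.4409  0.0631] [ 0.5478 -0.4367  0.06  ] [ 0.5623 -0.4447  0.0656]
302 [ 0.5554 -0.4411  0.0553] [ 0.5483 -0.4364  0.0516] [ 0.5634 -0.4433  0.0556]
305 [ 0.5554 -0.4421  0.0485] [ 0.5492 -0.435   0.0414] [ 0.5654 -0.4396  0.0422]
308 [ 0.5558 -0.4424  0.0405] [ 0.5543 -0.4227  0.0156] [ 0.5716 -0.4262  0.0148]
311 [ 0.5626 -0.4267  0.0096] [ 0.5526 -0.4282  0.0148] [ 0.5692 -0.4332  0.0161]
314 [ 0.5588 -0.4373  0.0163] [ 0.5503 -0.4355  0.0166] [ 0.5678 -0.4379  0.014 ]
[[321.74931721 315.08583264]]
```

Run:
```python
from h import *
s,d,P=wrist(); T=(P-s["tool_pos"])@s["orientation"]
for v in range(250,282,2): print(v,*[T[v,u].round(4) for u in(268,271,281,284)], d["color"][v,271],d["color"][v,266])
c=d["color"][215:345,190:360];cv2.imwrite("pics/w3.png",cv2.resize(c,None,fx=4.5,fy=4.5,interpolation=cv2.INTER_CUBIC)[:,:,::-1])
```

```text
250 [ 0.0085 -0.0035 -0.0122] [ 0.0079 -0.0019 -0.011 ] [ 0.0078  0.0034 -0.0108] [ 0.0081  0.0049 -0.0113] [108 109 109] [110 111 110]
252 [ 0.0062 -0.0036 -0.0098] [ 0.0066 -0.002  -0.0107] [ 0.0065  0.0034 -0.0105] [ 0.0065  0.005  -0.0105] [111 112 111] [110 112 111]
254 [ 0.0051 -0.0036 -0.01  ] [ 0.0051 -0.002  -0.01  ] [ 0.0055  0.0034 -0.0109] [ 0.005   0.005  -0.0099] [102 103 103] [109 109 109]
256 [ 0.0047 -0.0036 -0.0116] [-0.0023 -0.0022  0.0027] [ 0.0041  0.0034 -0.0106] [ 0.0039  0.005  -0.01  ] [86 87 87] [109 110 110]
258 [ 0.0023 -0.0036 -0.0092] [-0.003  -0.0022  0.0014] [ 0.0026  0.0034 -0.0098] [ 0.0028  0.005  -0.0103] [82 83 82] [106 106 106]
260 [-0.001  -0.0038 -0.0052] [-0.0027 -0.0022 -0.0018] [-0.0011  0.0035 -0.0048] [ 0.0017  0.005  -0.0104] [81 83 82] [100 101 101]
262 [ 0.0102 -0.0031 -0.0295] [ 0.0103 -0.0016 -0.0297] [ 0.0108  0.0031 -0.0306] [ 0.0105  0.0045 -0.03  ] [82 83 83] [85 87 87]
264 [ 0.0097 -0.003  -0.0306] [ 0.0106 -0.0016 -0.0324] [ 0.0104  0.0031 -0.0319] [ 0.0106  0.0045 -0.0323] [85 88 87] [85 87 87]
266 [ 0.0107 -0.0029 -0.0345] [ 0
[... 306 characters left out ...]
4] [ 0.0102  0.0044 -0.0375] [83 86 86] [84 86 86]
272 [ 0.0103 -0.0028 -0.0397] [ 0.0101 -0.0015 -0.0392] [ 0.0101  0.003  -0.0393] [ 0.0107  0.0043 -0.0403] [84 87 86] [85 86 86]
274 [ 0.0098 -0.0028 -0.0405] [ 0.0103 -0.0014 -0.0415] [ 0.0105  0.003  -0.0417] [ 0.01    0.0043 -0.0409] [84 86 86] [84 87 86]
276 [ 0.0103 -0.0027 -0.0432] [ 0.0102 -0.0014 -0.0431] [ 0.0105  0.003  -0.0435] [ 0.0101  0.0043 -0.0429] [84 86 85] [84 87 86]
278 [ 0.0105 -0.0027 -0.0453] [ 0.0099 -0.0014 -0.0443] [ 0.0103  0.0029 -0.0449] [ 0.0102  0.0042 -0.0448] [85 87 86] [84 86 85]
280 [ 0.01   -0.0026 -0.0462] [ 0.01   -0.0014 -0.0462] [ 0.0094  0.0029 -0.0452] [ 0.0108  0.0042 -0.0476] [83 85 85] [84 86 86]
```

View pics/w3.png

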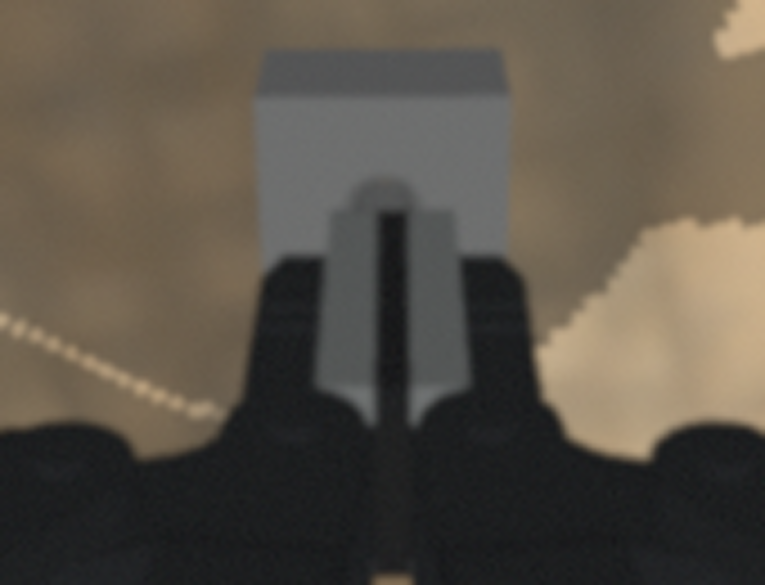

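The fingertips really sit about 30 mm behind the reported TCP: the pads end at tool z ≈ -0.030 in the wrist depth, and the side view agrees. Opening, then going about 32 mm lower while checking force.

```bash
python3 -m creep '[[0.7,0,0,0,0,0,0],[0.7,0,0,0,0,0,0],[0.7,0,0,0,0,0,0],[0.7,0,0,-0.1,0,0,0],[0.7,0,0,-0.15,0,0,0]]' 40
python3 -m creep '[[0.7,0,0,-0.05,0,0,0],[0.7,0,0,-0.05,0,0,0],[0.7,0,0,-0.05,0,0,0],[0.7,0,0,-0.05,0,0,0],[0.7,0,0,0,0,0,0]]' 40
python3 - <<'E'
from h import *
s,d,P=wrist("w4"); print(pose(s)); T=(P-s["tool_pos"])@s["orientation"]
m=(T[...,2]>-.06)&(T[...,2]<-.02)&(abs(T[...,0])<.012)&(P[...,2]>.005)&(abs(T[...,1])>.025)
for sg in(-1,1):
    q=T[m&(np.sign(T[...,1])==sg)]; print(len(q),q.min(0),q.max(0))
E
```

```text
clock: 3.62
tool_pos: [0.5593, -0.4307, -0.0113]
orientation: [[0.279, 0.96, 0.0], [0.96, -0.279, -0.0], [-0.0, 0.0, -1.0]]
wrist_force: [-0.4, 0.1, 0.4]
width: 0.0598
gripper_force: 0.0
clock: 4.25
tool_pos: [0.5592, -0.4306, -0.023]
orientation: [[0.279, 0.96, -0.0], [0.96, -0.279, 0.0], [0.0, -0.0, -1.0]]
wrist_force: [-0.2, -0.2, -0.7]
width: 0.0595
gripper_force: 0.0
(array([ 0.5592, -0.4306, -0.023 ]), 'yaw(toolY) -16.19', 'F', array([-0.2, -0.2, -0.7]), 'w 0.0595', 't 4.25')
1736 [-0.01195787 -0.12666191 -0.05999811] [ 0.01199142 -0.02828443 -0.02846879]
2401 [-0.0119923   0.03047866 -0.05993666] [ 0.01199751  0.19320976 -0.02810628]
```

View pics/w4.png

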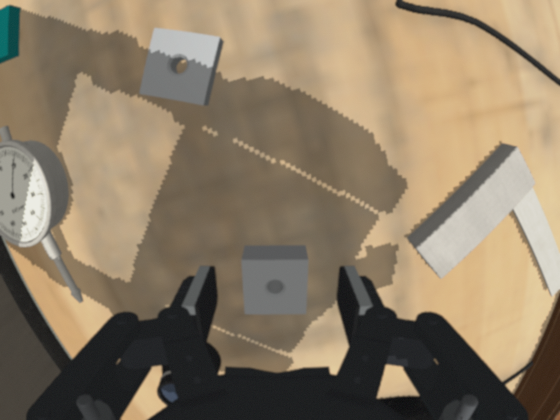

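The wrist view shows the block (275,285) centred between the open fingers (200,300) and (350,300). Lowering 4.5 mm and closing.

```bash
python3 -m creep '[[0.7,0,0,-0.075,0,0,0],[0.4,0,0,0,0,0,0],[0,0,0,0,0,0,0],[0,0,0,0,0,0,0],[0,0,0,0,0,0,0]]' 50
```

```text
clock: 4.92
tool_pos: [0.5597, -0.4311, -0.0266]
orientation: [[0.279, 0.96, 0.001], [0.96, -0.279, -0.001], [-0.001, 0.001, -1.0]]
wrist_force: [0.8, 0.8, 6.0]
width: 0.0287
gripper_force: 53.3
```

```bash
python3 -m creep '[[0,0,0,0.5,0,0,0],[0,0,0.3,0.7,0,0,0],[0,0,0.7,0.25,0,0,0.6],[0,0.1,0.9,0,0,0,0.6],[0,0.1,0.9,0,0,0,0.6]]' 50
python3 -m creep '[[0,0,0.9,0,0,0,0.1],[0,0,0.7,0,0,0,0],[0,0,0.4,0,0,0,0],[0,0,0,0,0,0,0],[0,0,0,0,0,0,0]]' 50
python3 - <<'E'
from h import *
s,d,P=wrist("w5"); print(pose(s))
dark=d["color"].max(-1)<75
m=(abs(P[...,2]-.0385)<.003)&dark&(P[...,0]<.68)
m=cv2.morphologyEx(m.astype(np.uint8),cv2.MORPH_OPEN,np.ones((5,5)))>0
q=P[m];print(len(q),np.median(q[:,2]),cv2.minAreaRect((q[:,:2]*1000).astype(np.float32)))
E
```

```text
clock: 5.55
tool_pos: [0.5713, -0.2614, 0.0601]
orientation: [[0.137, 0.991, 0.001], [0.991, -0.137, -0.0], [-0.0, 0.001, -1.0]]
wrist_force: [0.6, 0.4, -1.3]
width: 0.0291
gripper_force: 49.9
clock: 6.18
tool_pos: [0.5715, -0.1433, 0.0598]
orientation: [[0.13, 0.991, 0.0], [0.991, -0.13, -0.0], [-0.0, 0.0, -1.0]]
wrist_force: [0.4, 0.5, -1.3]
width: 0.0288
gripper_force: 49.9
(array([ 0.5715, -0.1433,  0.0598]), 'yaw(toolY) -7.48', 'F', array([ 0.4,  0.5, -1.3]), 'w 0.0288', 't 6.17')
28786 0.03856127776612049 ((571.5989990234375, -129.16146850585938), (168.59584045410156, 123.47290802001953), 82.33358764648438)
```

View pics/w5.png

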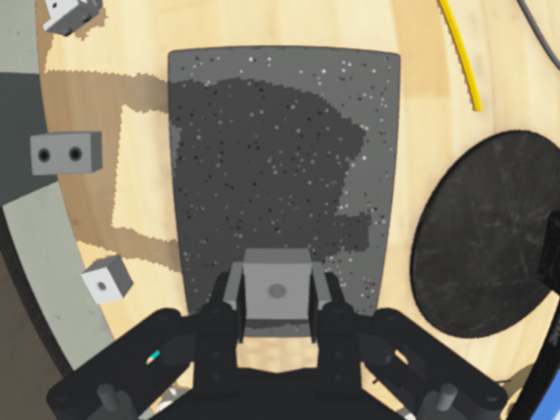

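Wrist view: the block (277,285) is held square, and the plate's far edge runs (170,50)–(400,55), aligned. Placing it.

```bash
python3 -m creep '[[0,0.085,0.6,0,0,0,0],[0,0,0.565,-0.2,0,0,0],[0,0,0,-0.35,0,0,0],[0,0,0,-0.17,0,0,0],[0,0,0,-0.04,0,0,0]]' 50
python3 -m creep '[[0,0,0,-0.01,0,0,0],[0.3,0,0,0,0,0,0],[0.7,0,0,0,0,0,0],[0.7,0,0,0,0,0,0],[0.7,0,0,0.1,0,0,0]]' 50
```

```text
clock: 6.85
tool_pos: [0.5762, -0.0736, 0.0136]
orientation: [[0.131, 0.991, -0.001], [0.991, -0.131, 0.0], [-0.0, -0.001, -1.0]]
wrist_force: [0.8, -0.7, -1.2]
width: 0.0288
gripper_force: 49.9
clock: 7.48
tool_pos: [0.5762, -0.0727, 0.0195]
orientation: [[0.13, 0.991, -0.001], [0.991, -0.13, 0.0], [0.0, -0.001, -1.0]]
wrist_force: [0.5, -0.3, -0.2]
width: 0.0601
gripper_force: 0.0
```

```bash
python3 -m creep '[[0.7,0,-0.2,0.4,0,0,0],[0.7,0,-0.8,0.7,0,0,0],[0.7,0,-0.9,0,0,0,-0.5],[0.7,0,-0.7,0,0,0,-0.5],[0.7,0,-0.4,0,0,0,-0.5]]' 50
python3 - <<'E'
from h import *
s,d,P=wrist(); print(pose(s))
print("mid",top(P,.055,(.577,-.073),.035)); print("thin",top(P,.0085,(.547,-.322),.035));
E
```

```text
clock: 8.1
tool_pos: [0.5763, -0.2539, 0.0851]
orientation: [[0.251, 0.968, 0.001], [0.968, -0.251, -0.0], [-0.0, 0.001, -1.0]]
wrist_force: [0.1, 0.7, 0.1]
width: 0.0594
gripper_force: 0.0
(array([ 0.5763, -0.2539,  0.0851]), 'yaw(toolY) -14.53', 'F', array([0.1, 0.7, 0.1]), 'w 0.0594', 't 8.10')
mid None
thin (((548.4315795898438, -321.80322265625), (30.58564567565918, 29.79378890991211), 59.2221565246582), 999, np.float64(0.00853843696387084))
```

```bash
python3 -m creep '[[0.7,-0.2,-0.5,0,0,0,-0.9],[0.7,-0.2,-0.5,-0.1,0,0,-0.9],[0.7,-0.06,-0.13,-0.3,0,0,-0.9],[0.7,0,0,-0.4,0,0,-0.77],[0.7,0,0,-0.3,0,0,0]]' 50
python3 - <<'E'
from h import *
s,d,P=wrist(); print(pose(s)); print("thin",top(P,.0085,(.547,-.322),.035)); 
from rig import ctrl
for n in("scene","side"):
  d=ctrl.snapshot(n);P=pts(d);print(n,top(P,.0555,(.577,-.073),.035))
  m=(np.hypot(P[...,0]-.577,P[...,1]+.073)<.03);print(np.nanpercentile(P[m][:,2],[5,50,95]))
E
```

```text
clock: 8.78
tool_pos: [0.5487, -0.3189, 0.0177]
orientation: [[0.504, 0.864, -0.001], [0.864, -0.504, 0.001], [0.0, -0.001, -1.0]]
wrist_force: [0.9, 0.6, 0.1]
width: 0.0596
gripper_force: 0.0
(array([ 0.5487, -0.3189,  0.0177]), 'yaw(toolY) -30.24', 'F', array([0.9, 0.6, 0.1]), 'w 0.0596', 't 8.78')
thin (((548.2402954101562, -322.0291442871094), (30.965913772583008, 30.31348419189453), 59.569705963134766), 2264, np.float64(0.008545020531226128))
scene (((574.7315063476562, -71.14027404785156), (32.45732498168945, 32.556156158447266), 81.71888732910156), 114, np.float64(0.05476858149656605))
[-0.80315191 -0.55282832  0.05524983]
side None
[0.03706552 0.03870445 0.04108081]
```

```bash
python3 -m creep '[[0.7,-0.017,-0.067,-0.2,0,0,0],[0.7,0,0,-0.3,0,0,0],[0.7,0,0,-0.17,0,0,0],[0.7,0,0,-0.05,0,0,0],[0.7,0,0,0,0,0,0]]' 50
python3 -m creep '[[0.4,0,0,0,0,0,0],[0,0,0,0,0,0,0],[0,0,0,0,0,0,0],[0,0,0,0,0,0,0],[0,0,0,0,0,0,0]]' 50
```

```text
clock: 9.55
tool_pos: [0.5477, -0.3236, -0.0247]
orientation: [[0.504, 0.864, -0.0], [0.864, -0.504, 0.0], [0.0, -0.0, -1.0]]
wrist_force: [-0.6, -0.8, 0.5]
width: 0.0599
gripper_force: 0.0
clock: 10.18
tool_pos: [0.548, -0.3238, -0.0239]
orientation: [[0.504, 0.864, 0.001], [0.864, -0.504, -0.0], [-0.0, 0.001, -1.0]]
wrist_force: [-0.9, 0.9, 5.3]
width: 0.0284
gripper_force: 49.5
```

```bash
python3 -m creep '[[0,0,0,0.5,0,0,0],[0,0,0.2,0.75,0,0,0.9],[0,0.1,0.7,0.4,0,0,1],[0,0.1,0.9,0,0,0,1],[0,0.1,0.9,0,0,0,1]]' 50
python3 -m creep '[[0,0.1,0.7,0,0,0,1],[0,0.07,0.5,0,0,0,0.06],[0,0,0.1,0,0,0,0],[0,0,0,0,0,0,0],[0,0,0,0,0,0,0]]' 50
python3 - <<'E'
from h import *
s,d,P=wrist(); print(pose(s))
print("thin held",top(P,.085,s["tool_pos"][:2],.035,.006));
E
```

```text
clock: 10.8
tool_pos: [0.566, -0.1604, 0.0752]
orientation: [[0.213, 0.977, 0.001], [0.977, -0.213, -0.0], [-0.0, 0.001, -1.0]]
wrist_force: [0.6, -0.4, 0.1]
width: 0.0285
gripper_force: 49.8
clock: 11.42
tool_pos: [0.576, -0.0846, 0.0745]
orientation: [[0.132, 0.991, 0.0], [0.991, -0.132, -0.0], [-0.0, 0.0, -1.0]]
wrist_force: [-0.2, -0.4, -0.8]
width: 0.0281
gripper_force: 49.8
(array([ 0.576 , -0.0846,  0.0745]), 'yaw(toolY) -7.59', 'F', array([-0.2, -0.4, -0.8]), 'w 0.0281', 't 11.43')
thin held None
```

```bash
python3 -m creep '[[0,0,0.177,-0.2,0,0,0],[0,0,0,-0.25,0,0,0],[0,0,0,-0.15,0,0,0],[0,0,0,-0.08,0,0,0],[0,0,0,0,0,0,0]]' 50
```

```text
clock: 12.1
tool_pos: [0.5758, -0.0731, 0.0332]
orientation: [[0.131, 0.991, -0.001], [0.991, -0.131, 0.0], [0.0, -0.001, -1.0]]
wrist_force: [0.0, 0.9, -1.0]
width: 0.0285
gripper_force: 49.8
```

```bash
python3 -m creep '[[0,0,-0.01,-0.015,0,0,0],[0,0,0,-0.01,0,0,0],[0.3,0,0,0,0,0,0],[0.7,0,0,0,0,0,0],[0.7,0,0,0,0,0,0]]' 50
python3 -m creep '[[0.7,0,0,0.3,0,0,0],[0.7,0,-0.3,0.5,0,0,0],[0.7,0,-0.7,0.2,0,0,0],[0.7,0,0,0,0,0,0],[0.7,0,0,0,0,0,0]]' 50
python3 - <<'E'
from h import *
s,d,P=wrist("w6"); print(pose(s))
print("thin",top(P,.0645,(.577,-.073),.035)); print("mid+thin",top(P,.059,(.577,-.073),.035,.009))
E
```

```text
clock: 12.72
tool_pos: [0.576, -0.0737, 0.0322]
orientation: [[0.131, 0.991, 0.0], [0.991, -0.131, -0.0], [-0.0, 0.0, -1.0]]
wrist_force: [0.3, -0.1, -0.4]
width: 0.0596
gripper_force: 0.0
clock: 13.35
tool_pos: [0.5756, -0.1334, 0.0918]
orientation: [[0.132, 0.991, -0.001], [0.991, -0.132, 0.0], [0.0, -0.001, -1.0]]
wrist_force: [-0.4, 0.3, -0.1]
width: 0.0598
gripper_force: 0.0
(array([ 0.5756, -0.1334,  0.0918]), 'yaw(toolY) -7.56', 'F', array([-0.4,  0.3, -0.1]), 'w 0.0598', 't 13.35')
thin (((576.974609375, -72.74586486816406), (29.481233596801758, 30.333480834960938), 81.99832153320312), 2338, np.float64(0.0644861177225691))
mid+thin (((577.330322265625, -72.60612487792969), (29.869712829589844, 31.00542640686035), 81.96037292480469), 2435, np.float64(0.06445219816861165))
```

View pics/w6.png

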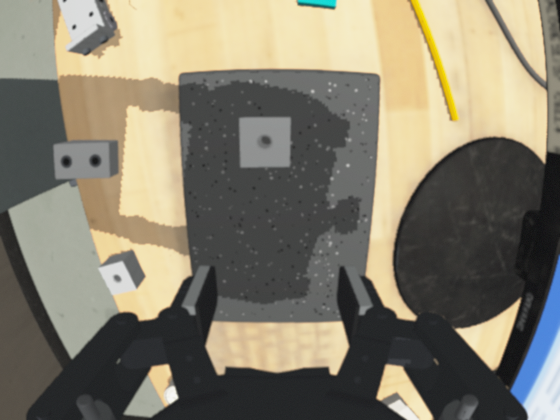

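Wrist view: the stack at (265,141) is square, with no ledge of the 16 mm block showing; centre (0.577,-0.0727), axis 82°. Now the bar.

```bash
python3 -m creep '[[0.8,-0.5,0.4,0.3,0,0,1],[0.8,-0.5,0.6,0.2,0,0,1],[0.8,-0.5,0.6,0.14,0,0,1],[0.8,-0.4,0.6,0,0,0,1],[0.8,-0.27,0.52,0,0,0,1]]' 80
python3 - <<'E'
from h import *
s,d,P=wrist(); print(pose(s))
print("bar",top(P,.0287,(.434,.087),.09,.004)); print("stop",top(P,.0425,(.45,.027),.04,.003)); print("body",top(P,.0287,(.434,.087),.035,.004))
print("wedge",top(P,.023,(.42,-.065),.04,.012))
E
```

```text
clock: 14.02
tool_pos: [0.444, 0.0314, 0.1303]
orientation: [[-0.269, 0.963, -0.001], [0.963, 0.269, 0.0], [0.0, -0.001, -1.0]]
wrist_force: [0.5, -0.2, -0.6]
width: 0.0684
gripper_force: 0.0
(array([0.444 , 0.0314, 0.1303]), 'yaw(toolY) 15.61', 'F', array([ 0.5, -0.2, -0.6]), 'w 0.0684', 't 14.03')
bar (((433.6388244628906, 91.9649658203125), (32.1578483581543, 125.099609375), 15.821442604064941), 5688, np.float64(0.02850395675166082))
stop (((450.9464416503906, 30.409832000732422), (31.607336044311523, 6.2515950202941895), 15.24499797821045), 300, np.float64(0.042258722522682604))
body (((435.2785949707031, 87.31053924560547), (32.018638610839844, 69.16036987304688), 15.157591819763184), 3093, np.float64(0.02850412087693989))
wedge (((420.9695129394531, -63.872406005859375), (31.00388526916504, 50.54046630859375), 76.87173461914062), 1448, np.float64(0.022481101457708826))
```

```bash
cat >> h.py <<'E'
def profile(P,o,ang,half=.010,lo=-.075,hi=.08,step=.0025):
    a=np.radians(ang);e=np.array([np.cos(a),np.sin(a)]);n=np.array([-e[1],e[0]])
    X=(P[...,:2]-o)@e;Y=(P[...,:2]-o)@n
    for x in np.arange(lo,hi,step):
        m=(abs(X-x)<step/2)&(abs(Y)<half); 
        if m.sum()>2: print("%.1f:%s"%(x*1e3,(np.nanpercentile(P[m][:,2],[5,50,95])*1e3).round(0)),end=" ")
    print()
E
python3 - <<'E'
from h import *
from rig import ctrl
s,d,P=wrist()
profile(P,(.4350,.0875),105.6)
for n in("scene","side"):
  d=dict(np.load(n+"0.npz"));profile(pts(d),(.4350,.0875),105.6)
E
```

```text
-62.5:[41. 42. 43.] -60.0:[42. 43. 43.] -57.5:[29. 38. 43.] -55.0:[27. 29. 30.] -52.5:[27. 28. 29.] -50.0:[27. 28. 29.] -47.5:[27. 28. 30.] -45.0:[228. 237. 247.] -42.5:[ 30. 240. 247.] -40.0:[28. 29. 30.] -37.5:[ 28. 242. 252.] -35.0:[ 29. 251. 254.] -32.5:[27. 29. 30.] -30.0:[27. 28. 29.] -27.5:[27. 28. 29.] -25.0:[27. 28. 29.] -22.5:[27. 28. 30.] -20.0:[28. 28. 30.] -17.5:[28. 28. 30.] -15.0:[27. 28. 30.] -12.5:[27. 29. 29.] -10.0:[28. 29. 29.] -7.5:[28. 29. 29.] -5.0:[27. 28. 30.] -2.5:[27. 28. 29.] 0.0:[27. 28. 29.] 2.5:[27. 28. 30.] 5.0:[27. 28. 30.] 7.5:[27. 29. 30.] 10.0:[27. 29. 30.] 12.5:[27. 28. 29.] 15.0:[27. 29. 29.] 17.5:[28. 29. 30.] 20.0:[28. 29. 30.] 22.5:[28. 29. 30.] 25.0:[27. 28. 30.] 27.5:[27. 29. 30.] 30.0:[27. 29. 30.] 32.5:[28. 29. 30.] 35.0:[27. 28. 29.] 37.5:[28. 28. 30.] 40.0:[28. 29. 30.] 42.5:[28. 29. 30.] 45.0:[27. 29. 30.] 47.5:[28. 28. 29.] 50.0:[28. 29. 30.] 52.5:[27. 29. 30.] 55.0:[28. 29. 30.] 57.5:[27. 28. 30.] 60.0:[27. 28. 29.] 62.5:[27. 28. 30.] 65.0:[27. 28. 30.] 67.5:[27. 28. 30.] 72.5:[-3. -1. -0.] 75.0:[-3. -2. -0.] 77.5:[-3. -1. -0.] 
-75.0
[... 1818 characters left out ...]
. 29. 30.] -32.5:[28. 28. 30.] -30.0:[28. 28. 31.] -27.5:[27. 28. 31.] -25.0:[28. 28. 30.] -22.5:[27. 29. 30.] -20.0:[28. 29. 29.] -17.5:[28. 29. 31.] -15.0:[28. 29. 31.] -12.5:[29. 30. 31.] -10.0:[29. 29. 30.] -7.5:[28. 30. 31.] -5.0:[29. 30. 31.] -2.5:[29. 29. 30.] 0.0:[26. 28. 29.] 2.5:[28. 29. 30.] 5.0:[28. 29. 30.] 7.5:[27. 28. 29.] 10.0:[28. 29. 29.] 12.5:[28. 29. 29.] 15.0:[28. 29. 29.] 17.5:[27. 28. 29.] 20.0:[28. 29. 30.] 25.0:[28. 29. 31.] 30.0:[28. 28. 31.] 32.5:[28. 29. 30.] 35.0:[28. 29. 30.] 37.5:[29. 30. 31.] 40.0:[28. 29. 29.] 42.5:[28. 29. 30.] 45.0:[29. 30. 32.] 50.0:[27. 28. 29.] 52.5:[28. 29. 30.] 55.0:[26. 29. 30.] 57.5:[28. 30. 32.] 60.0:[27. 28. 30.] 62.5:[30. 30. 31.]
```

```bash
python3 -m creep '[[0.8,-0.085,0.5,0,0,0,0],[0.8,-0.08,0.49,0,0,0,0],[0.8,0,0,-0.5,0,0,0],[0.8,0,0,-0.7,0,0,0],[0.8,0,0,-0.5,0,0,0]]' 80
python3 -m creep '[[0.8,0,0,-0.3,0,0,0],[0.8,0,0,-0.25,0,0,0],[0.8,0,0,-0.15,0,0,0],[0.8,0,0,-0.1,0,0,0],[0.8,0,0,-0.04,0,0,0]]' 80
python3 - <<'E'
from h import *
s,d,P=wrist(); print(pose(s)); print("bar",top(P,.0287,(.434,.092),.09,.004))
E
```

```text
clock: 14.75
tool_pos: [0.4354, 0.0893, 0.0269]
orientation: [[-0.266, 0.964, -0.001], [0.964, 0.266, -0.0], [0.0, -0.001, -1.0]]
wrist_force: [0.3, 0.4, -0.4]
width: 0.0686
gripper_force: 0.0
clock: 15.38
tool_pos: [0.4359, 0.089, -0.022]
orientation: [[-0.265, 0.964, -0.0], [0.964, 0.265, 0.0], [0.0, 0.0, -1.0]]
wrist_force: [-0.2, -0.3, -0.1]
width: 0.0687
gripper_force: 0.0
(array([ 0.4359,  0.089 , -0.022 ]), 'yaw(toolY) 15.39', 'F', array([-0.2, -0.3, -0.1]), 'w 0.0687', 't 15.38')
bar (((431.392578125, 99.70353698730469), (32.28815841674805, 109.72883605957031), 16.081228256225586), 17235, np.float64(0.028508455585579386))
```

```bash
python3 -m creep '[[0.8,-0.02,0,0,0,0,0.03],[0.4,0,0,0,0,0,0],[0,0,0,0,0,0,0],[0,0,0,0,0,0,0],[0,0,0,0,0,0,0]]' 90
python3 -m creep '[[0,0,0,0,0,0,0],[0,0,0,0.3,0,0,0],[0,0,-0.2,0.7,0,0,-0.5],[0,0,-0.6,0.7,0,0,-0.8],[0,0.1,-0.7,0.5,0,0,-1]]' 90
python3 - <<'E'
from h import *
s,d,P=wrist(); print(pose(s)); o=s["orientation"]
T=(P-s["tool_pos"])@o; m=(abs(T[...,1])<.010)&(T[...,2]<-.03-.0)&(T[...,2]>-.08)&(abs(T[...,0])<.09)
for x in np.arange(.016,.085,.003):
    k=m&(abs(T[...,0]-x)<.0015)
    if k.sum()>2: print("%.1f:%.1f"%(x*1e3,np.nanmedian(T[k][:,2])*1e3),k.sum(),end="  ")
E
```

```text
clock: 16.05
tool_pos: [0.4351, 0.089, -0.0214]
orientation: [[-0.267, 0.964, 0.001], [0.964, 0.267, 0.0], [-0.0, 0.001, -1.0]]
wrist_force: [-0.6, 1.6, 12.5]
width: 0.0307
gripper_force: 87.9
clock: 16.68
tool_pos: [0.4403, -0.0017, 0.1117]
orientation: [[-0.086, 0.996, 0.001], [0.996, 0.086, -0.0], [-0.0, 0.001, -1.0]]
wrist_force: [0.8, -0.2, -4.7]
width: 0.0307
gripper_force: 91.2
(array([ 0.4403, -0.0017,  0.1117]), 'yaw(toolY) 4.92', 'F', array([ 0.8, -0.2, -4.7]), 'w 0.0307', 't 16.68')
16.0:-49.8 318  19.0:-49.9 313  22.0:-49.9 326  25.0:-49.9 343  28.0:-49.8 357  31.0:-49.8 350  34.0:-49.9 373  37.0:-49.8 373  40.0:-49.8 383  43.0:-49.7 401  46.0:-49.8 395  49.0:-49.9 413  52.0:-49.9 420  55.0:-49.9 423  58.0:-49.8 434  61.0:-49.8 433  64.0:-49.8 449  67.0:-46.6 197
```

```bash
python3 -m creep '[[0,0.1,-0.6,0,0,0,-0.5],[0,0.4,-0.5,0,0,0,-0.6],[0,0.5,-0.4,-0.05,0,0,-0.6],[0,0.6,-0.25,-0.05,0,0,-0.6],[0,0.4,-0.1,-0.05,0,0,-0.45]]' 90
python3 -m creep '[[0,0.17,0,0,0.8,-0.11,0],[0,0,0,0,0.9,-0.12,0],[0,0,0,0,0.9,-0.12,0],[0,0,0,0,0.66,-0.09,0],[0,0,0,0,0,0,0]]' 90
python3 - <<'E'
from h import *
from rig import ctrl
s=ctrl.get_state(); print(pose(s)); print(s["orientation"].round(4))
u=np.array([.134,.991,0]);x=s["orientation"][:,0];print("tilt",np.degrees(np.arcsin(x[2])),"yaw x",np.degrees(np.arctan2(x[1],x[0])),"roll",np.degrees(np.arcsin(s["orientation"][2,1])))
print("shares to go",(np.array([.5708,-.1125,.0327])-s["tool_pos"])/.06)
E
```

```text
clock: 17.35
tool_pos: [0.5618, -0.113, 0.1007]
orientation: [[0.135, 0.991, -0.0], [0.991, -0.135, 0.0], [0.0, -0.0, -1.0]]
wrist_force: [0.2, 0.1, -4.2]
width: 0.0303
gripper_force: 90.9
clock: 17.98
tool_pos: [0.5703, -0.1128, 0.1005]
orientation: [[0.13, 0.991, 0.034], [0.957, -0.134, 0.258], [0.26, -0.001, -0.966]]
wrist_force: [-0.5, -0.3, -4.7]
width: 0.0308
gripper_force: 91.0
(array([ 0.5703, -0.1128,  0.1005]), 'yaw(toolY) -7.71', 'F', array([-0.5, -0.3, -4.7]), 'w 0.0308', 't 17.98')
[[ 0.1298  0.991   0.034 ]
 [ 0.9568 -0.1342  0.2579]
 [ 0.2601 -0.001  -0.9656]]
tilt 15.076703953642836 yaw x 82.27532557524752 roll -0.054780408701019676
shares to go [ 0.00849785  0.00480633 -1.1299798 ]
```

```bash
python3 -m creep '[[0,0.01,0.005,-0.2,0,0,0],[0,0,0,-0.35,0,0,0],[0,0,0,-0.3,0,0,0],[0,0,0,-0.15,0,0,0],[0,0,0,-0.05,0,0,0]]' 90
python3 - <<'E'
from h import *
s,d,P=wrist("w7"); print(pose(s)); T=(P-s["tool_pos"])@s["orientation"]
m=(abs(T[...,1])<.010)&(T[...,2]<-.03)&(T[...,2]>-.08)
for x in np.arange(.016,.085,.006):
    k=m&(abs(T[...,0]-x)<.0015)
    if k.sum()>2: print("%.1f:%.1f"%(x*1e3,np.nanmedian(T[k][:,2])*1e3),end="  ")
E
```

```text
clock: 18.6
tool_pos: [0.5713, -0.1115, 0.0375]
orientation: [[0.128, 0.991, 0.034], [0.957, -0.132, 0.258], [0.26, -0.0, -0.966]]
wrist_force: [1.1, 0.0, -3.8]
width: 0.0305
gripper_force: 91.0
(array([ 0.5713, -0.1115,  0.0375]), 'yaw(toolY) -7.61', 'F', array([ 1.1,  0. , -3.8]), 'w 0.0305', 't 18.60')
16.0:-50.1  22.0:-50.2  28.0:-50.1  34.0:-50.1  40.0:-50.0  46.0:-50.1  52.0:-50.1  58.0:-50.1  64.0:-50.1
```

View pics/w7.png

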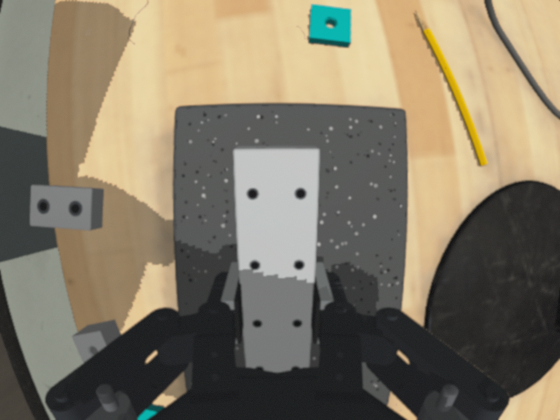

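The wrist view shows the bar (277,250) in line with the plate; its raised end (277,150) hides the stack. Lowering to contact.

```bash
python3 -m creep '[[0,-0.005,-0.01,-0.03,0,0,0],[0,0,0,-0.02,0,0,0],[0,0,0,-0.015,0,0,0],[0,0,0,0,0,0,0],[0,0,0,0,0,0,0]]' 90
```

```text
clock: 19.27
tool_pos: [0.5712, -0.1123, 0.0343]
orientation: [[0.128, 0.991, 0.035], [0.957, -0.133, 0.258], [0.26, 0.0, -0.966]]
wrist_force: [-0.4, 0.6, -3.9]
width: 0.0302
gripper_force: 91.0
```

```bash
python3 -m creep '[[0,0,0,-0.012,0,0,0],[0,0,0,-0.01,0,0,0],[0,0,0,-0.01,0,0,0],[0,0,0,0,0,0,0],[0,0,0,0,0,0,0]]' 90
```

```text
clock: 19.9
tool_pos: [0.5712, -0.1124, 0.0323]
orientation: [[0.128, 0.991, 0.035], [0.957, -0.133, 0.258], [0.26, 0.0, -0.966]]
wrist_force: [0.8, 0.0, -4.8]
width: 0.0303
gripper_force: 91.0
```

```bash
python3 -m creep '[[0,0,0,-0.01,0,0,0],[0,0,0,0,0,0,0],[0,0,0,-0.01,0,0,0],[0,0,0,0,0,0,0],[0,0,0,0,0,0,0]]' 90
```

```text
clock: 20.52
tool_pos: [0.5712, -0.1123, 0.0315]
orientation: [[0.128, 0.991, 0.035], [0.957, -0.133, 0.258], [0.26, 0.001, -0.966]]
wrist_force: [-3.1, -0.4, 5.6]
width: 0.0306
gripper_force: 92.2
```

```bash
python3 -m creep '[[0.42,0,0,0.005,0,0,0],[0.5,0,0,0,0,0,0],[0.7,0,0,0,0,0,0],[0.8,0,0,0,0,0,0],[0.8,0,0,0,0,0,0]]' 40
python3 -m creep '[[0.8,0,-0.08,0.3,0,0,0],[0.8,0,-0.13,0.5,0,0,0],[0.8,0,-0.2,0.7,0,0,0],[0.8,0,-0.1,0.3,0,0,0],[0.8,0,0,0,0,0,0]]' 40
python3 - <<'E'
from h import *
from rig import ctrl
s,d,P=wrist(); print(pose(s)); 
c=np.array([.5705,-.118])
m=(np.hypot(P[...,0]-c[0],P[...,1]-c[1])<.075)&(P[...,2]>.055)&(P[...,2]<.12)
q=P[m];rng=np.random.default_rng(0);best=(0,)
for _ in range(400):
    t=q[rng.choice(len(q),3,0)];n=np.cross(t[1]-t[0],t[2]-t[0]);n/=np.linalg.norm(n)+1e-12;n*=np.sign(n[2])
    i=abs((q-t[0])@n)<.0015
    if i.sum()>best[0]:best=(i.sum(),i)
t=q[best[1]];n=np.linalg.svd(t-t.mean(0))[2][2] if len(t)<4000 else np.linalg.svd((t-t.mean(0))[::5],full_matrices=False)[2][2]
n*=np.sign(n[2]);print("bar tilt %.2f dir %.1f"%(np.degrees(np.arccos(n[2])),np.degrees(np.arctan2(-n[1],-n[0]))),best[0],cv2.minAreaRect((t[:,:2]*1000).astype(np.float32)),t[:,2].min(),t[:,2].max())
profile(P,(.5705,-.118),82.3)
d=ctrl.snapshot("scene");cc=d["color"][165:275,190:350];d2=ctrl.snapshot("side");c2=d2["color"][140:250,230:350]
im=np.hstack([cv2.resize(cc,(480,330),interpolation=cv2.INTER_CUBIC),cv2.resize(c2,(320,293),interpolation=cv2.INTER_CUBIC)[:330] if 0 else np.pad(cv2.resize(c2,(320,293),interpolation=cv2.INTER_CUBIC),((0,37),(0,0),(0,0)))])
cv2.imwrite("pics/s3.png",im[:,:,::-1])
E
```

```text
clock: 21.15
tool_pos: [0.5711, -0.1123, 0.0314]
orientation: [[0.128, 0.991, 0.035], [0.957, -0.133, 0.258], [0.26, 0.0, -0.966]]
wrist_force: [0.2, -0.1, 0.4]
width: 0.0682
gripper_force: 0.0
clock: 21.78
tool_pos: [0.5718, -0.1436, 0.1405]
orientation: [[0.128, 0.991, 0.037], [0.957, -0.133, 0.257], [0.259, 0.003, -0.966]]
wrist_force: [0.3, 0.7, -0.2]
width: 0.0686
gripper_force: 0.0
(array([ 0.5718, -0.1436,  0.1405]), 'yaw(toolY) -7.65', 'F', array([ 0.3,  0.7, -0.2]), 'w 0.0686', 't 21.77')
bar tilt 15.07 dir 81.8 6512 ((570.629638671875, -122.37327575683594), (121.20309448242188, 32.095218658447266), 82.4809799194336) 0.0636508858751729 0.09810737191124164
-72.5:[76. 77. 77.] -70.0:[77. 77. 78.] -67.5:[72. 77. 79.] -65.0:[65. 69. 75.] -62.5:[64. 65. 66.] -60.0:[65. 66. 67.] -57.5:[65. 66. 67.] -55.0:[66. 67. 68.] -52.5:[67. 68. 68.] -50.0:[67. 68. 69.] -47.5:[ 68. 255. 257.] -45.0:[244. 251. 257.] -42.5:[237. 243. 248.] -40.0:[ 71. 263. 266.] -37.5:[ 71. 259. 263.] -35.0:[71. 72. 74.] -32.5:[72. 73. 74.] -30.0:[73. 74. 75.] -27.5:[74. 75. 76.] -25.0:[74. 75. 76.] -22.5:[75. 76. 77.] -20.0:[75. 77. 78.] -17.5:[76. 77. 78.] -15.0:[77. 78. 79.] -12.5:[77. 79. 80.] -10.0:[78. 79. 80.] -7.5:[79. 80. 81.] -5.0:[79. 80. 82.] -2.5:[80. 81. 83.] 0.0:[80. 82. 83.] 2.5:[81. 83. 84.] 5.0:[82. 83. 84.] 7.5:[83. 84. 85.] 10.0:[83. 84. 86.] 12.5:[84. 85. 87.] 15.0:[85. 86. 87.] 17.5:[85. 86. 87.] 20.0:[86. 87. 88.] 22.5:[87. 88. 89.] 25.0:[87. 88. 90.] 27.5:[88. 89. 90.] 30.0:[89. 90. 91.] 32.5:[89. 91. 92.] 35.0:[90. 91. 92.] 37.5:[91. 92. 93.] 40.0:[91. 93. 94.] 42.5:[92. 93. 94.] 45.0:[93. 94. 95.] 47.5:[93. 95. 96.] 50.0:[94. 95. 96.] 52.5:[95. 96. 97.] 55.0:[95. 97. 98.] 57.5:[88. 88. 95.] 70.0:[37. 39. 40.] 72.5:[38. 39. 40.] 75.0:[37. 39. 40.] 77.5:[38. 38. 39.]
```

View pics/s3.png

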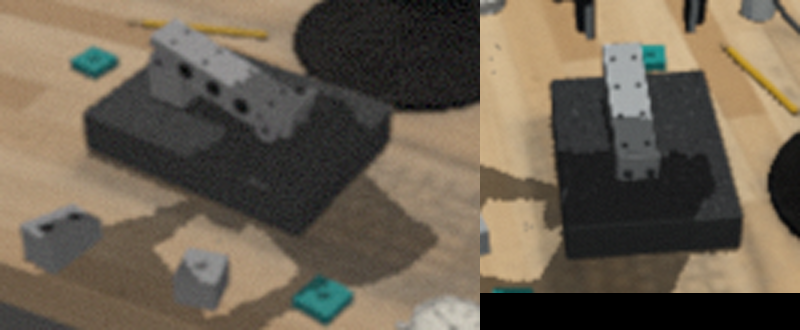

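Both views show the bar tilted, with its raised end on the stack (crop 175,90) and the stop end on the plate (crop 275,130). The measured tilt is 15.07°. I'll check the along-bar position from the holes in the top before placing the wedge.

Run:
```python
from h import *
s,d,P=wrist(); g=d["color"].mean(-1)
O=np.array([.5705,-.118]);a=np.radians(82.3);e=np.array([np.cos(a),np.sin(a)]);n=np.array([-e[1],e[0]])
U=(P[...,:2]-O)@e;V=(P[...,:2]-O)@n
on=(abs(V)<.017)&(U>-.08)&(U<.065)&(P[...,2]>.05)
pl=82.0e-3+U*.2697
top_=on&(abs(P[...,2]-pl)<.004)
bg=cv2.medianBlur(d["color"].mean(-1).astype(np.uint8),21).astype(float)
m=(top_&(g<bg*.7)).astype(np.uint8)
k,l,st,ce=cv2.connectedComponentsWithStats(m)
for i in range(1,k):
    if st[i,4]>5: q=l==i;print("hole u %.1f v %.1f n %d"%(np.median(U[q])*1e3,np.median(V[q])*1e3,st[i,4]), "barx(rel) %.1f"%((np.median(U[q])*1e3)/.9655))
A=np.polyfit(U[top_],P[...,2][top_],1);print("line",A, "V centre",(np.percentile(V[top_],1)+np.percentile(V[top_],99))/2)
print("U range top",np.percentile(U[top_],[.2,99.8]))
from rig import ctrl
for nm in("scene","side"):
    d=ctrl.snapshot(nm);np.savez(nm+"1.npz",**d);P=pts(d);U=(P[...,:2]-O)@e;V=(P[...,:2]-O)@n
    on=(abs(V)<.022)&(U>-.1)&(U<.09)&(P[...,2]>.044)
    st_=on&(P[...,2]<.064)&(U>.02)
    print(nm,"U all",np.percentile(U[on],[.5,99.5]),"stack",st_.sum(),np.percentile(U[st_],[2,98]) if st_.any() else 0,"low roller z<.055",np.percentile(U[on&(P[...,2]<.055)&(U<0)],[2,50,98]))
```

```text
hole u 39.3 v 8.3 n 24 barx(rel) 40.7
hole u 39.4 v -9.4 n 25 barx(rel) 40.8
hole u 10.4 v 7.9 n 23 barx(rel) 10.8
hole u 10.4 v -9.5 n 23 barx(rel) 10.8
hole u -18.4 v 7.7 n 15 barx(rel) -19.0
hole u -18.2 v -9.7 n 17 barx(rel) -18.8
hole u -47.3 v 7.5 n 15 barx(rel) -49.0
hole u -47.2 v -10.0 n 17 barx(rel) -48.9
line [0.26743626 0.08186301] V centre -0.0007772314063460677
U range top [-0.06494142  0.05605839]
scene U all [-0.09974874  0.06006659] stack 91 [0.03178706 0.06113043] low roller z<.055 [-0.06493812 -0.04653106 -0.02059255]
side U all [-0.0996343  0.0544856] stack 4 [0.03121018 0.05366296] low roller z<.055 [-0.06909087 -0.06537676 -0.02890637]
```

By the four hole pairs, the stop face and the plane height, the bar sits about 3.9 mm too far along +u. I'll re-grip it and shift it back by that much.

```bash
python3 -m creep '[[0.8,-0.01,0.12,-0.4,0,0,0],[0.8,0,0.2,-0.7,0,0,0],[0.8,0,0.13,-0.45,0,0,0],[0.8,0,0.07,-0.2,0,0,0],[0.8,0,0,-0.04,0,0,0]]' 60
python3 -m creep '[[0.8,0,0,-0.01,0,0,0],[0.5,0,0,0,0,0,0],[0,0,0,0,0,0,0],[0,0,0,0,0,0,0],[0,0,0,0,0,0,0]]' 60
```

```text
clock: 22.7
tool_pos: [0.5704, -0.1114, 0.0316]
orientation: [[0.128, 0.991, 0.034], [0.957, -0.132, 0.258], [0.26, -0.001, -0.965]]
wrist_force: [0.1, 0.4, -0.1]
width: 0.0683
gripper_force: 0.0
clock: 23.32
tool_pos: [0.5708, -0.112, 0.0322]
orientation: [[0.128, 0.991, 0.036], [0.957, -0.133, 0.257], [0.26, 0.001, -0.966]]
wrist_force: [-2.5, -2.1, 9.7]
width: 0.0312
gripper_force: 58.5
```

```bash
python3 -m creep '[[0,0,0,0.03,0,0,0],[0,0,0,0.04,0,0,0],[0,-0.008,-0.063,0,0,0,0],[0,0,0,0,0,0,0],[0,0,0,-0.05,0,0,0]]' 60
python3 -m creep '[[0,0,0,-0.01,0,0,0],[0,0,0,-0.005,0,0,0],[0,0,0,0,0,0,0],[0,0,0,0,0,0,0],[0,0,0,0,0,0,0]]' 60
```

```text
clock: 23.95
tool_pos: [0.5701, -0.1156, 0.0325]
orientation: [[0.128, 0.991, 0.035], [0.957, -0.133, 0.258], [0.26, 0.0, -0.966]]
wrist_force: [1.5, 0.3, -4.8]
width: 0.0313
gripper_force: 59.7
clock: 24.58
tool_pos: [0.5701, -0.1156, 0.0322]
orientation: [[0.128, 0.991, 0.035], [0.957, -0.133, 0.258], [0.26, 0.001, -0.966]]
wrist_force: [-3.7, -1.9, 10.6]
width: 0.0309
gripper_force: 61.6
```

```bash
python3 -m creep '[[0.42,0,0,0.005,0,0,0],[0.5,0,0,0,0,0,0],[0.7,0,0,0,0,0,0],[0.8,0,0,0,0,0,0],[0.8,0,0,0,0,0,0]]' 40
python3 -m creep '[[0.8,0,-0.08,0.3,0,0,0],[0.8,0,-0.13,0.5,0,0,0],[0.8,0,-0.2,0.7,0,0,0],[0.8,0,-0.1,0.3,0,0,0],[0.8,0,0,0,0,0,0]]' 40
cat > meas.py <<'E'
from h import *
s,d,P=wrist(); print(pose(s)); g=d["color"].mean(-1)
O=np.array([.5705,-.118]);a=np.radians(82.3);e=np.array([np.cos(a),np.sin(a)]);n=np.array([-e[1],e[0]])
U=(P[...,:2]-O)@e;V=(P[...,:2]-O)@n
on=(abs(V)<.017)&(U>-.08)&(U<.065)&(P[...,2]>.05)
top_=on&(abs(P[...,2]-(82.5e-3+U*.2697))<.004)
bg=cv2.medianBlur(g.astype(np.uint8),21).astype(float)
k,l,st,ce=cv2.connectedComponentsWithStats((top_&(g<bg*.7)).astype(np.uint8))
for i in range(1,k):
    if st[i,4]>5: q=l==i;print("hole u %.1f v %.1f n %d"%(np.median(U[q])*1e3,np.median(V[q])*1e3,st[i,4]))
A=np.polyfit(U[top_],P[...,2][top_],1);print("line",A,np.degrees(np.arctan(A[0])))
r=cv2.minAreaRect((P[top_][:,:2]*1000).astype(np.float32));print(r)
E
python3 meas.py
```

```text
clock: 25.2
tool_pos: [0.57, -0.1155, 0.032]
orientation: [[0.128, 0.991, 0.035], [0.957, -0.133, 0.258], [0.26, 0.0, -0.966]]
wrist_force: [-0.2, -0.5, -0.1]
width: 0.0684
gripper_force: 0.0
clock: 25.82
tool_pos: [0.5708, -0.1468, 0.1412]
orientation: [[0.128, 0.991, 0.037], [0.957, -0.133, 0.257], [0.259, 0.003, -0.966]]
wrist_force: [0.6, -0.3, 0.5]
width: 0.0685
gripper_force: 0.0
(array([ 0.5708, -0.1468,  0.1412]), 'yaw(toolY) -7.65', 'F', array([ 0.6, -0.3,  0.5]), 'w 0.0685', 't 25.82')
hole u 36.0 v 8.8 n 23
hole u 36.0 v -9.0 n 23
hole u 7.4 v -9.1 n 23
hole u 6.7 v 8.5 n 21
hole u -22.2 v 8.3 n 17
hole u -21.9 v -9.3 n 16
hole u -51.0 v 8.5 n 16
hole u -50.8 v -9.5 n 16
line [0.26757431 0.08285389] 14.979957829274348
((569.6181640625, -125.84361267089844), (122.8444595336914, 32.18788146972656), 82.42182159423828)
```

The bar now sits right: the roller is at u=46.0 against the stack centre at 45.8. Next the wedge: untilt, then turn about -94°.

```bash
python3 -m creep '[[0.8,-0.3,0.3,0.1,-0.9,0.12,0],[0.8,-0.4,0.3,0.1,-0.9,0.12,0],[0.8,-0.4,0.3,0,-0.9,0.12,0],[0.8,-0.4,0.2,0,-0.56,0.08,0],[0.8,-0.4,0.2,0,0,0,-1]]' 60
python3 -m creep '[[0.8,-0.4,0.1,0,0,0,-1],[0.8,-0.3,0,0,0,0,-1],[0.8,0,0,0,0,0,-1],[0.8,0,0,0,0,0,-1],[0.8,0,0,0,0,0,-1]]' 60
python3 -m creep '[[0.8,0,0,0,0,0,-1],[0.8,0,0,0,0,0,-1],[0.8,0,0,0,0,0,-1],[0.8,0,0,0,0,0,-1],[0.8,0,0,0,0,0,-1]]' 60
python3 -m creep '[[0.8,0,0,-0.1,0,0,-1],[0.8,0,0,-0.2,0,0,-1],[0.8,0,0,-0.3,0,0,-1],[0.8,0,0,-0.2,0,0,-1],[0.8,0,0,0,0,0,-1]]' 60
cat > mw.py <<'E'
from h import *
s,d,P=wrist(); print(pose(s), "qpos",s["qpos"].round(0)); 
m=(np.hypot(P[...,0]-.42,P[...,1]+.065)<.045)&(P[...,2]>.012)&(P[...,2]<.034)
q=P[m];rng=np.random.default_rng(0);best=(0,)
for _ in range(400):
    t=q[rng.choice(len(q),3,0)];n=np.cross(t[1]-t[0],t[2]-t[0]);n/=np.linalg.norm(n)+1e-12;n*=np.sign(n[2])
    if n[2]<.85: continue
    i=abs((q-t[0])@n)<.0012
    if i.sum()>best[0]:best=(i.sum(),i,n)
t=q[best[1]];n=best[2];print(best[0],"downhill %.1f tilt %.1f"%(np.degrees(np.arctan2(n[1],n[0])),np.degrees(np.arccos(n[2]))),cv2.minAreaRect((t[:,:2]*1000).astype(np.float32)),t[:,2].min(),t[:,2].max())
E
python3 mw.py
```

```text
clock: 26.5
tool_pos: [0.4545, -0.0665, 0.1509]
orientation: [[0.211, 0.978, -0.002], [0.978, -0.211, -0.0], [-0.0, -0.002, -1.0]]
wrist_force: [-0.0, -0.6, 0.5]
width: 0.068
gripper_force: 0.0
clock: 27.12
tool_pos: [0.4133, -0.0616, 0.151]
orientation: [[0.577, 0.817, -0.002], [0.817, -0.577, 0.001], [-0.0, -0.002, -1.0]]
wrist_force: [-0.4, -0.1, -0.2]
width: 0.0684
gripper_force: 0.0
clock: 27.75
tool_pos: [0.4133, -0.0616, 0.151]
orientation: [[0.85, 0.528, -0.002], [0.528, -0.85, 0.001], [-0.001, -0.002, -1.0]]
wrist_force: [0.9, -0.0, 0.5]
width: 0.0684
gripper_force: 0.0
clock: 28.38
tool_pos: [0.4126, -0.0614, 0.1023]
orientation: [[0.988, 0.155, -0.003], [0.155, -0.988, 0.001], [-0.003, -0.002, -1.0]]
wrist_force: [0.2, -0.3, -0.6]
width: 0.0681
gripper_force: 0.0
(array([ 0.4126, -0.0614,  0.1023]), 'yaw(toolY) -81.08', 'F', array([ 0.2, -0.3, -0.6]), 'w 0.0681', 't 28.38') qpos [-17.  21. 112.   0.  47.  64.]
2270 downhill -10.3 tilt 15.2 ((421.05828857421875, -64.26093292236328), (30.17183494567871, 50.38042449951172), 77.63506317138672) 0.01602379745405505 0.031357238959417985
```

```bash
python3 -m creep '[[0.8,0.07,-0.02,0,0,0,-1],[0.8,0.07,-0.028,-0.1,0,0,-1],[0.8,0,0,-0.2,0,0,-1],[0.8,0,0,-0.2,0,0,-1],[0.8,0,0,-0.1,0,0,-0.65]]' 60
python3 mw.py
```

```text
clock: 29.05
tool_pos: [0.4216, -0.0645, 0.0669]
orientation: [[0.977, -0.213, -0.002], [-0.213, -0.977, 0.001], [-0.002, -0.0, -1.0]]
wrist_force: [-0.1, 1.0, -0.1]
width: 0.0686
gripper_force: 0.0
(array([ 0.4216, -0.0645,  0.0669]), 'yaw(toolY) -102.29', 'F', array([-0.1,  1. , -0.1]), 'w 0.0686', 't 29.05') qpos [-17.  26. 113.   0.  41.  86.]
2901 downhill -11.5 tilt 15.7 ((421.29730224609375, -64.26461791992188), (29.955833435058594, 50.23301315307617), 77.40797424316406) 0.015460350921606789 0.03127045529277899
```

```bash
python3 -m creep '[[0.8,0,0,-0.4,0,0,0],[0.8,0,0,-0.5,0,0,0],[0.8,0,0,-0.4,0,0,0],[0.8,0,0,-0.15,0,0,0],[0.8,0,0,-0.05,0,0,0]]' 60
python3 -m creep '[[0.8,0,0,0,0,0,0],[0.4,0,0,0,0,0,0],[0,0,0,0,0,0,0],[0,0,0,0,0,0,0],[0,0,0,0,0,0,0]]' 60
```

```text
clock: 29.72
tool_pos: [0.4222, -0.0648, -0.0222]
orientation: [[0.977, -0.212, -0.001], [-0.212, -0.977, 0.0], [-0.001, -0.0, -1.0]]
wrist_force: [0.4, 0.3, 0.1]
width: 0.0682
gripper_force: 0.0
clock: 30.35
tool_pos: [0.4227, -0.0651, -0.0214]
orientation: [[0.977, -0.212, 0.001], [-0.212, -0.977, -0.0], [0.001, 0.0, -1.0]]
wrist_force: [-0.8, -1.3, 14.8]
width: 0.0289
gripper_force: 58.4
```

```bash
python3 -m creep '[[0,0,0,0.3,0,0,0],[0,0,0,0.6,0,0,0],[0,0,0,0.7,0,0,0.7],[0,0,0,0.6,0,0,1],[0,0.1,0,0.1,0,0,1]]' 60
python3 -m creep '[[0,0.1,-0.1,0,0,0,1],[0,0.2,-0.1,0,0,0,1],[0,0.2,-0.15,0,0,0,1],[0,0.2,-0.15,0,0,0,1],[0,0.2,-0.15,0,0,0,1]]' 60
python3 -m creep '[[0,0.2,-0.15,0,0,0,1],[0,0.2,-0.15,0,0,0,1],[0,0.2,-0.15,0,0,0,1],[0,0.2,-0.1,0,0,0,1],[0,0.2,-0.1,0,0,0,1]]' 60
python3 -m creep '[[0,0.2,-0.1,0,0,0,1],[0,0.1,0,0,0,0,1],[0,0.1,0,0,0,0,1],[0,0,0,0,0,0,1],[0,0,0,0,0,0,1]]' 60
```

```text
clock: 30.98
tool_pos: [0.4291, -0.0652, 0.1183]
orientation: [[1.0, 0.004, 0.003], [0.004, -1.0, -0.001], [0.003, 0.001, -1.0]]
wrist_force: [-0.3, -1.0, -3.3]
width: 0.0287
gripper_force: 61.4
clock: 31.6
tool_pos: [0.4825, -0.1042, 0.116]
orientation: [[0.919, 0.394, -0.0], [0.394, -0.919, 0.0], [-0.0, -0.0, -1.0]]
wrist_force: [-0.1, -0.4, -2.8]
width: 0.0289
gripper_force: 61.3
clock: 32.22
tool_pos: [0.5424, -0.1431, 0.1159]
orientation: [[0.694, 0.72, -0.001], [0.72, -0.694, 0.0], [-0.0, -0.001, -1.0]]
wrist_force: [0.4, 0.5, -2.3]
width: 0.0286
gripper_force: 61.3
clock: 32.85
tool_pos: [0.5661, -0.1488, 0.1159]
orientation: [[0.358, 0.934, -0.001], [0.934, -0.358, 0.0], [0.0, -0.001, -1.0]]
wrist_force: [-0.1, 0.5, -3.4]
width: 0.0286
gripper_force: 61.3
```

```bash
python3 -m creep '[[0,0,0,0,0,0,1],[0,0,0,0,0,0,1],[0,0,0,0,0,0,0.9],[0,0,0,0,0.8,-0.11,0],[0,0,0,0,0.9,-0.12,0]]' 60
python3 -m creep '[[0,0,0,0,0.9,-0.12,0],[0,0,0,0,0.66,-0.09,0],[0,0,0,0,0,0,0],[0,0,0,0,0,0,0],[0,0,0,0,0,0,0]]' 60
python3 - <<'E'
from h import *
s,d,P=wrist(); print(pose(s)); x=s["orientation"][:,0]
print("tilt",np.degrees(np.arcsin(x[2])),"yaw x",np.degrees(np.arctan2(x[1],x[0])),"roll",np.degrees(np.arcsin(s["orientation"][2,1])))
print("shares to go",(np.array([.5650,-.1529,.0527])-s["tool_pos"])/.06)
T=(P-s["tool_pos"])@s["orientation"]; m=(abs(T[...,1])<.010)&(T[...,2]<-.025)&(T[...,2]>-.06)
for x in np.arange(.014,.04,.002):
    k=m&(abs(T[...,0]-x)<.001)
    if k.sum()>2: print("%.1f:%.1f"%(x*1e3,np.nanmedian(T[k][:,2])*1e3),end="  ")
E
```

```text
clock: 33.48
tool_pos: [0.5662, -0.1484, 0.1161]
orientation: [[0.134, 0.991, 0.018], [0.981, -0.136, 0.138], [0.139, -0.001, -0.99]]
wrist_force: [-0.6, 0.0, -3.3]
width: 0.0286
gripper_force: 61.3
clock: 34.1
tool_pos: [0.5665, -0.1485, 0.1161]
orientation: [[0.131, 0.991, 0.035], [0.957, -0.136, 0.257], [0.259, -0.001, -0.966]]
wrist_force: [0.3, 1.3, -2.9]
width: 0.0285
gripper_force: 61.3
(array([ 0.5665, -0.1485,  0.1161]), 'yaw(toolY) -7.80', 'F', array([ 0.3,  1.3, -2.9]), 'w 0.0285', 't 34.10')
tilt 15.035376432523773 yaw x 82.18917159249408 roll -0.04004616934074436
shares to go [-0.02455059 -0.07326504 -1.0572378 ]
14.0:-40.5  16.0:-39.8  18.0:-39.4  20.0:-34.5  22.0:-30.8
```

Run:
```python
from h import *
s,d,P=wrist("w8"); T=(P-s["tool_pos"])@s["orientation"]
m=(abs(T[...,1])<.012)&(T[...,0]>.012)&(T[...,0]<.035)&(T[...,2]>-.06)
for a,b in((-.037,-.033),(-.033,-.029),(-.029,-.025),(-.025,-.021),(-.021,-.015)):
    k=m&(T[...,2]>a)&(T[...,2]<b); print(a,b,k.sum(),(np.percentile(T[k][:,0],[10,50,90])*1e3).round(1) if k.sum() else "")
k=m&(T[...,2]<-.037);A=np.polyfit(T[k][:,0],T[k][:,2],1);print("top line",A,k.sum(),np.percentile(T[k][:,0],[1,99]))
g=d["color"].mean(-1)
q=(abs(T[...,1])<.016)&(T[...,0]>-.03)&(T[...,0]<.03)&(T[...,2]<-.035)&(T[...,2]>-.06)
kk,l,st,ce=cv2.connectedComponentsWithStats((q&(g<50)).astype(np.uint8))
for i in range(1,kk):
    if st[i,4]>5: print("dark",ce[i].round(),st[i,4],np.median(T[l==i],0).round(4))
```

```text
-0.037 -0.033 200 [20.2 20.6 20.9]
-0.033 -0.029 179 [20.3 20.6 20.9]
-0.029 -0.025 164 [20.3 20.6 20.9]
-0.025 -0.021 152 [20.3 20.6 20.9]
-0.021 -0.015 20 [20.2 20.4 20.5]
top line [ 0.3141217  -0.04495601] 1155 [0.01214401 0.02089395]
dark [277. 277.] 165 [ 0.0086  0.0011 -0.0423]
dark [242. 299.] 179 [ 0.0061 -0.0135 -0.0539]
dark [311. 304.] 140 [ 0.0034  0.0154 -0.0555]
dark [277. 332.] 153 [-0.0172  0.0011 -0.0491]
```

View pics/w8.png

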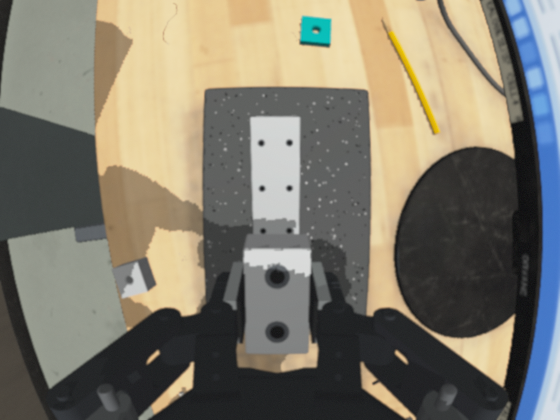

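The wrist view shows the wedge held straight (277,300), low end towards the raised end of the bar. In-hand offset is -4.4 mm, agreed by its end face and both holes. Descending to just above the bar.

```bash
python3 -m creep '[[0,-0.02,-0.01,-0.2,0,0,0],[0,0,0,-0.35,0,0,0],[0,0,0,-0.27,0,0,0],[0,0,0,-0.12,0,0,0],[0,0,0,-0.05,0,0,0]]' 60
python3 -m creep '[[0,0,0,-0.02,0,0,0],[0,0,0,-0.01,0,0,0],[0,0,0,-0.01,0,0,0],[0,0,0,0,0,0,0],[0,0,0,0,0,0,0]]' 60
```

```text
clock: 34.83
tool_pos: [0.5652, -0.1496, 0.0562]
orientation: [[0.132, 0.991, 0.034], [0.956, -0.136, 0.258], [0.26, -0.001, -0.966]]
wrist_force: [-0.3, 0.2, -3.6]
width: 0.0285
gripper_force: 61.3
clock: 35.45
tool_pos: [0.5653, -0.1496, 0.0543]
orientation: [[0.132, 0.991, 0.035], [0.957, -0.136, 0.258], [0.26, -0.001, -0.966]]
wrist_force: [-0.3, -0.3, -1.7]
width: 0.0288
gripper_force: 61.3
```

```bash
python3 -m creep '[[0,0,0,-0.005,0,0,0],[0,0,0,0,0,0,0],[0,0,0,-0.005,0,0,0],[0,0,0,0,0,0,0],[0,0,0,0,0,0,0]]' 60
```

```text
clock: 36.08
tool_pos: [0.5653, -0.1496, 0.0536]
orientation: [[0.132, 0.991, 0.035], [0.957, -0.136, 0.258], [0.26, -0.001, -0.966]]
wrist_force: [-0.4, 0.4, -3.3]
width: 0.0288
gripper_force: 61.3
```

```bash
python3 -m creep '[[0,0,0,-0.006,0,0,0],[0,0,0,0,0,0,0],[0,0,0,-0.006,0,0,0],[0,0,0,0,0,0,0],[0,0,0,0,0,0,0]]' 60
```

```text
clock: 36.7
tool_pos: [0.5653, -0.1496, 0.0533]
orientation: [[0.132, 0.991, 0.035], [0.957, -0.136, 0.258], [0.26, -0.0, -0.966]]
wrist_force: [-2.2, -0.8, 6.6]
width: 0.0287
gripper_force: 62.5
```

```bash
python3 -m creep '[[0,0,0,0.012,0,0,0],[0,-0.001,-0.008,-0.002,0,0,0],[0,-0.001,-0.008,-0.002,0,0,0],[0,0,0,0,0,0,0],[0,0,0,0,0,0,0]]' 60
python3 -m creep '[[0,-0.001,-0.008,-0.002,0,0,0],[0,0,0,0,0,0,0],[0,-0.001,-0.008,-0.002,0,0,0],[0,0,0,0,0,0,0],[0,0,0,0,0,0,0]]' 60
```

```text
clock: 37.33
tool_pos: [0.5651, -0.1506, 0.0533]
orientation: [[0.132, 0.991, 0.035], [0.956, -0.136, 0.258], [0.26, -0.001, -0.966]]
wrist_force: [0.1, -0.3, -3.5]
width: 0.0283
gripper_force: 61.3
clock: 37.95
tool_pos: [0.565, -0.1514, 0.0531]
orientation: [[0.132, 0.991, 0.035], [0.956, -0.136, 0.258], [0.26, -0.001, -0.966]]
wrist_force: [0.7, 1.9, -2.2]
width: 0.0285
gripper_force: 61.3
```

```bash
python3 -m creep '[[0,-0.001,-0.006,-0.001,0,0,0],[0,0,0,0,0,0,0],[0,0,0,0,0,0,0],[0,0,0,0,0,0,0],[0,0,0,0,0,0,0]]' 60
```

```text
clock: 38.58
tool_pos: [0.5649, -0.1518, 0.0531]
orientation: [[0.132, 0.991, 0.035], [0.956, -0.136, 0.258], [0.26, -0.001, -0.966]]
wrist_force: [0.4, 4.6, -0.1]
width: 0.0285
gripper_force: 61.4
```

The wedge touches the stop. Backing off a hair, then lowering onto the bar and releasing.

```bash
python3 -m creep '[[0,0,0.005,0,0,0,0],[0,0,0,-0.006,0,0,0],[0,0,0,-0.004,0,0,0],[0,0,0,0,0,0,0],[0,0,0,0,0,0,0]]' 60
```

```text
clock: 39.2
tool_pos: [0.565, -0.1517, 0.0528]
orientation: [[0.132, 0.991, 0.035], [0.957, -0.136, 0.258], [0.26, -0.0, -0.966]]
wrist_force: [-2.1, 3.3, 6.5]
width: 0.0284
gripper_force: 62.4
```

```bash
python3 -m creep '[[0.38,0,0,0.004,0,0,0],[0.45,0,0,0,0,0,0],[0.6,0,0,0,0,0,0],[0.7,0,0,0,0,0,0],[0.7,0,0,0,0,0,0]]' 40
python3 -m creep '[[0.7,0,-0.05,0.2,0,0,0],[0.7,0,-0.13,0.5,0,0,0],[0.7,0,-0.2,0.7,0,0,0],[0.7,0,-0.15,0.5,0,0,0],[0.7,0,0,0,0,0,0]]' 40
python3 - <<'E'
from h import *
from rig import ctrl
s,d,P=wrist(); print(pose(s)); g=d["color"].mean(-1)
O=np.array([.5705,-.118]);a=np.radians(82.3);e=np.array([np.cos(a),np.sin(a)]);n=np.array([-e[1],e[0]])
U=(P[...,:2]-O)@e;V=(P[...,:2]-O)@n
k=(abs(V)<.017)&(U>-.075)&(U<-.01)&(P[...,2]>.090)&(P[...,2]<.12)
q=P[k];A=np.linalg.lstsq(np.c_[q[:,:2]-O,np.ones(len(q))],q[:,2],rcond=None)[0]
print("wedge top slope deg",np.degrees(A[:2]),"z",np.percentile(q[:,2],[2,50,98]),cv2.minAreaRect((q[:,:2]*1000).astype(np.float32)),"U",np.percentile(U[k],[1,99]))
t=(abs(V)<.017)&(U>-.005)&(U<.065)&(abs(P[...,2]-(.0828+U*.2697))<.004)
B=np.polyfit(U[t],P[...,2][t],1);print("bar",B,np.degrees(np.arctan(B[0])),cv2.minAreaRect((P[t][:,:2]*1000).astype(np.float32)))
bg=cv2.medianBlur(g.astype(np.uint8),21).astype(float)
kk,l,st,ce=cv2.connectedComponentsWithStats((t&(g<bg*.7)).astype(np.uint8))
print("holes",[(np.round(np.median(U[l==i])*1e3,1),np.round(np.median(V[l==i])*1e3,1)) for i in range(1,kk) if st[i,4]>5])
f=(abs(V)<.014)&(U>-.09)&(U<-.055)&(P[...,2]>.065)
profile(P,O,82.3,lo=-.085,hi=-.05)
d=ctrl.snapshot("scene");Q=pts(d);U=(Q[...,:2]-O)@e;V=(Q[...,:2]-O)@n;z=Q[...,2]
for lo,hi in((.042,.053),(.055,.064)):
    m=(abs(V)<.03)&(U>.02)&(U<.075)&(z>lo)&(z<hi);print("stack",lo,m.sum(),np.percentile(U[m],[3,97]),np.percentile(V[m],[3,97]))
E
```

```text
clock: 39.83
tool_pos: [0.565, -0.1516, 0.0527]
orientation: [[0.132, 0.991, 0.035], [0.957, -0.136, 0.258], [0.26, -0.001, -0.966]]
wrist_force: [0.1, -0.1, 0.6]
width: 0.0598
gripper_force: 0.0
clock: 40.45
tool_pos: [0.5662, -0.1849, 0.1697]
orientation: [[0.132, 0.991, 0.039], [0.957, -0.137, 0.255], [0.258, 0.004, -0.966]]
wrist_force: [0.7, 0.1, -0.9]
width: 0.0599
gripper_force: 0.0
(array([ 0.5662, -0.1849,  0.1697]), 'yaw(toolY) -7.88', 'F', array([ 0.7,  0.1, -0.9]), 'w 0.0599', 't 40.45')
wedge top slope deg [-0.17067497 -0.39727472] z [0.09371234 0.09558701 0.0969785 ] ((563.4679565429688, -166.27024841308594), (52.25699996948242, 29.54695701599121), 82.08120727539062) U [-0.07461055 -0.02357675]
bar [0.26761827 0.08293338] 14.982308039269682 ((574.2390747070312, -94.64247131347656), (57.14446258544922, 31.847652435302734), 82.48823547363281)
holes [(np.float64(35.6), np.float64(8.0)), (np.float64(35.7), np.float64(-9.9)), (np.float64(6.7), np.float64(8.3)), (np.float64(6.5), np.float64(-9.8))]
-85.0:[268. 275. 281.] -82.5:[267. 277. 294.] -80.0:[282. 291. 295.] -75.0:[94. 96. 96.] -72.5:[94. 96. 96.] -70.0:[95. 96. 97.] -67.5:[95. 96. 97.] -65.0:[95. 96. 97.] -62.5:[94. 96. 97.] -60.0:[95. 96. 97.] -57.5:[95. 95. 96.] -55.0:[95. 96. 97.] -52.5:[95. 96. 97.] -50.0:[95. 96. 97.] 
stack 0.042 62 [0.03151466 0.06048983] [-0.00033275  0.01728031]
stack 0.055 40 [0.03176714 0.06096055] [0.01088383 0.01882378]
```

The wedge top is level to within 0.4° and the bar is at 15°. The roller is centred on the stack, the wedge touches the stop, and the gripper is clear.

```bash
python3 -c "
from rig import ctrl
print(ctrl.job_done())"
```

```text
the job is handed in; nothing more can be done
None
```

The sine bar is set up at about 15° on the 16 + 10 mm stack, with the tapered block against the end stop and its top level to about 0.4°; I handed the job in after about 40 s of robot time, and no verdict came back.

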